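# Load, tension and run the bench parts shaker

## Task

Load the blue parts shaker: with its red-knobbed lever still in the left (yellow, load) notch, put every black tee fitting that lies to its left, on this side of the red bottle, into the raised aluminium tray. Then lift the lever out of its notch and let it drop fully into the middle (white, set) notch, and only there turn the black tension knob clockwise until the red pointer stands on the green mark, without running over into the red. Then lift the lever on into the right (green, run) notch, fully down, let it run there for five seconds, and lift it back into the left (load) notch, fully down; at the end all tees are in the tray, the pointer is still on the mark, and the tape measure and red bottle are where they stood.

Things in the scene. Friction and masses are not known exactly. Their poses are not given: they have to be found in the camera images.
- shaker: bench parts shaker, fixed to the table: blue housing 220 (x) x 284 (y) mm, top 75 mm up; origin on the table under it, x away from the robot at yaw 0, y to the left (housing spans x -110..110, y -145..139 mm). Tray on the left, lever at the right rear with its pivot at (75,-65), tension knob at the right front at (-83,-115) in this frame (mm)
- tray_floor (a point): centre of the tray's inner floor, 91 mm above the table; axes as the shaker's. Inner floor 200 (x) x 100 (y) mm, walls 3 mm thick, rim 10 mm above this floor. Three tees fit in a row along x, 62 mm apart, runs along x
- lever_pivot (a point): point on the lever's vertical pivot axis, at the height of lever_knob when the lever is fully down; lever_knob is 95 mm from this axis
- lever_knob (a point): centre of the lever's upright red grip, a cylinder 26 mm in diameter and 42 mm tall, 132 mm above the table when the lever is down; it spans 21 mm above and below this point; the steel arm runs from it to the pivot, its top 33 mm below this point, and the gate's steel teeth stand 25 mm below this point (lever down) and 54 to 66 mm from the pivot
- load_notch (a point): where lever_knob is when the lever is fully down in the load notch (left, yellow disc)
- set_notch (a point): where lever_knob is when the lever is fully down in the set notch (middle, white disc)
- run_notch (a point): where lever_knob is when the lever is fully down in the run notch (right, green disc)
- lever_swing (a joint): swing of the lever about its vertical pivot, rad: -0.61 load notch (knob to the left), 0 set notch (arm towards the robot), +0.61 run notch (knob to the right); a notch leaves about 0.08 rad of play each way. Stops at -0.7 and 0.7
- lever_lift (a joint): height of the lever above its fully down place, m, 0 to 0.030 (stop). The gate teeth are 20 mm above the arm's underside: it must be lifted more than 21 mm to swing past them. A spring and its weight pull it down with 4 to 6 N; let go between notches it stays on top of a tooth. It may be swung past the middle notch while held up
- tension_knob (a joint): angle of the tension knob, rad, 0 to 7.5, growing clockwise from above; moves the pointer 6 mm per rad and stays where it is left (friction about 0.08 N m)
- knob_grip (a point): centre of the black round tension knob, 40 mm in diameter and 26 mm tall, upright axis, 122 mm above the table; the column under it is 30 mm in diameter
- pointer_tip (a point): tip of the red sprung pointer, which moves along the shaker's +y (to the left) as the knob is turned clockwise; axes as the shaker's
- setting_mark: green strip 6 mm wide (along y) on the scale plate; origin at its middle, axes as the shaker's. The pointer is set when pointer_tip is level with it along y; a red strip begins 8 mm beyond, to +y. Its place on the scale differs from start to start
- tee_0: black push-in tee fitting with blue collars, lying flat, 35x54x17 mm: its run (17 mm thick) lies along its y, 54 mm long, at x +1..+18 mm; its branch points to -x and ends at x = -15 mm, so gripped across x at y = 0 it is 33 mm wide, centred at x = +1.5 mm; origin on its underside, z up; about 25 g. Two or three are present, absent ones read None; any of them may get knocked aside
- tee_1: black push-in tee fitting with blue collars, lying flat, 35x54x17 mm: its run (17 mm thick) lies along its y, 54 mm long, at x +1..+18 mm; its branch points to -x and ends at x = -15 mm, so gripped across x at y = 0 it is 33 mm wide, centred at x = +1.5 mm; origin on its underside, z up; about 25 g. Two or three are present, absent ones read None; any of them may get knocked aside
- tee_2: black push-in tee fitting with blue collars, lying flat, 35x54x17 mm: its run (17 mm thick) lies along its y, 54 mm long, at x +1..+18 mm; its branch points to -x and ends at x = -15 mm, so gripped across x at y = 0 it is 33 mm wide, centred at x = +1.5 mm; origin on its underside, z up; about 25 g. Two or three are present, absent ones read None; any of them may get knocked aside
- tee_3: black push-in tee fitting with blue collars, lying flat, 35x54x17 mm: its run (17 mm thick) lies along its y, 54 mm long, at x +1..+18 mm; its branch points to -x and ends at x = -15 mm, so gripped across x at y = 0 it is 33 mm wide, centred at x = +1.5 mm; origin on its underside, z up; about 25 g. Two or three are present, absent ones read None; any of them may get knocked aside
- tape_measure: yellow tape measure 36x80x62 mm, bystander, origin at its underside
- threadlock_bottle: red bottle 24x36x92 mm, bystander, origin at its underside
There are look-alikes about, which are no part of the job. What is shaped like the tee_3 but purple is not meant.

How it is judged (in metres and radians):
On the way, in this order (a step that is already met when the one before it is completed fails the run):
1. every tee lies in the tray, let go, with the lever still in the load notch (x of tee_0 in the frame of tray_floor between -0.1 and 0.1 m and y of tee_0 in the frame of tray_floor between -0.05 and 0.05 m and z of tee_0 in the frame of tray_floor between -0.006 and 0.03 m and linear speed of each of tee_0, tee_1, tee_2, tee_3 below 0.05 m/s and contact force between each of tee_0, tee_1, tee_2, tee_3 and the fingers below 0.1 N and x of tee_1 in the frame of tray_floor between -0.1 and 0.1 m and y of tee_1 in the frame of tray_floor between -0.05 and 0.05 m and z of tee_1 in the frame of tray_floor between -0.006 and 0.03 m and x of tee_2 in the frame of tray_floor between -0.1 and 0.1 m and y of tee_2 in the frame of tray_floor between -0.05 and 0.05 m and z of tee_2 in the frame of tray_floor between -0.006 and 0.03 m and x of tee_3 in the frame of tray_floor between -0.1 and 0.1 m and y of tee_3 in the frame of tray_floor between -0.05 and 0.05 m and z of tee_3 in the frame of tray_floor between -0.006 and 0.03 m and value of joint lever_swing between -0.74 and -0.48 rad and value of joint lever_lift below 0.006 m), for 0.2 s.
2. the lever is fully down in the set notch (value of joint lever_swing between -0.13 and 0.13 rad and value of joint lever_lift below 0.006 m), for 0.2 s.
3. with the lever in the set notch, the pointer stands on the green mark and the knob is let go (all of step 2 and y of pointer_tip in the frame of setting_mark between -0.004 and 0.004 m and contact force between tension_knob and the fingers below 0.1 N), for 0.2 s.
4. the lever stays fully down in the run notch for the five seconds (4 s or more counts) (value of joint lever_swing between 0.48 and 0.74 rad and value of joint lever_lift below 0.006 m), for 4 s.
5. the lever is fully down in the load notch again (value of joint lever_swing between -0.74 and -0.48 rad and value of joint lever_lift below 0.006 m), for 0.2 s.
At the end, for the whole second after the job is handed in: lever within 0.13 rad of the load notch and within 6 mm of fully down, pointer within 4 mm of the middle of the green mark, every tee at rest in the tray (origin inside the tray's walls, less than 30 mm above its floor) (all of step 5 and x of tee_0 in the frame of tray_floor between -0.1 and 0.1 m and y of tee_0 in the frame of tray_floor between -0.05 and 0.05 m and z of tee_0 in the frame of tray_floor between -0.006 and 0.03 m and linear speed of each of tee_0, tee_1, tee_2, tee_3 below 0.05 m/s and contact force between each of tee_0, tee_1, tee_2, tee_3 and the fingers below 0.1 N and x of tee_1 in the frame of tray_floor between -0.1 and 0.1 m and y of tee_1 in the frame of tray_floor between -0.05 and 0.05 m and z of tee_1 in the frame of tray_floor between -0.006 and 0.03 m and x of tee_2 in the frame of tray_floor between -0.1 and 0.1 m and y of tee_2 in the frame of tray_floor between -0.05 and 0.05 m and z of tee_2 in the frame of tray_floor between -0.006 and 0.03 m and x of tee_3 in the frame of tray_floor between -0.1 and 0.1 m and y of tee_3 in the frame of tray_floor between -0.05 and 0.05 m and z of tee_3 in the frame of tray_floor between -0.006 and 0.03 m and y of pointer_tip in the frame of setting_mark between -0.004 and 0.004 m); the robot touches nothing.
It fails at once if the pointer runs into the red (8 mm past the green mark) (y of pointer_tip in the frame of setting_mark above 0.008 m).
It fails at once if the lever is dropped into the run notch while the tension is more than 6 mm short of the mark (value of joint lever_swing between 0.48 and 0.74 rad and value of joint lever_lift below 0.006 m and y of pointer_tip in the frame of setting_mark below -0.006 m).
It fails at once if the tape measure or the red bottle is pushed more than 30 mm or knocked over (distance of any of tape_measure, threadlock_bottle from where it was at the start of the episode above 0.03 m or angle between threadlock_bottle's own z axis and vertical above 0.6 rad).
Of tee_0, tee_1, tee_2, tee_3 only 2 to 3 are there at a start; the rules pass over those that are not, and their reading is None.
At some moment in a run one of tee_0, tee_1, tee_2, tee_3 may be knocked a few centimetres aside while the robot is not near it.
Once in a run the grip may slacken for a moment while it holds something.
It also fails if it takes over 208 s, if anything falls off the work surface, if the arm or the gripper's body presses on something with over 40 N, if the wrist force passes 120 N, or if a joint passes its speed limit or range.

## Robot

A 6-joint arm with a two-finger parallel gripper is mounted at the origin on a cart in front of the work surface, level with it; the furniture and walls round the work are solid. World frame = base frame: x ahead of the robot, y to its left, z up, the work surface at z = 0. Lengths are in m, angles in degrees, forces in N, time in s.
With the tool pointing down it reaches from about 0.25 to 0.725 m from the base axis. Payload 9.7 kg.
Tool frame: the origin (TCP) lies on the centre line of the jaws, within the pads' length; the fingertips stand 14 mm ahead of it and the grasp point (between the pads) lies 5 mm behind it; z points along the fingers, y is the line along which they close (so a half turn about z gives the same grasp; the last joint's range is limited). The gripper opens to 85 mm and grips with 20 to 120 N. Pads are 22 mm wide; open, the fingers measure 114 mm over their backs; the gripper's body (76 mm by 85 mm) begins 54 mm behind the grasp point. The pads swing forward as they close: fully open they stand 13 mm farther back than shut.
Start: joints at [-75.745, 4.979, 10.078, 95.1, 0, 90], TCP at [0.135, -0.533, 0.245] pointing down, gripper open.
Joint ranges: [-179.16, 179.16], [-48.56, 103.87], [-65.8, 70.77], [-126.05, 130.52], [-82.76, 87.17], [-180, 180]. Speed limits (degrees/s): [127.2, 127.2, 147.25, 180, 180, 180].

## Interface

Orientations are given as [roll, pitch, yaw] about the fixed x, y, z axes, in that order (R = Rz(yaw) Ry(pitch) Rx(roll)).
In Python, from workcell import bot, camera, get_calibration, ticket gives the robot as it stands. The module is installed in compiled form; this text tells all that it offers.
- The arm moves only by the tool send_rows, never from a script. Its arguments are lists of equal length, an entry for each row: "linear": the shift along the tool's x, y, z in m, a list of three; "twist": the turn, a rotation vector about the tool's x, y, z in units of 10 degrees (1.0 is 10 degrees), a list of three; "gripper": the opening in per cent of the stroke, from 0 (shut) to 100 (fully open). In form: {"linear": [[x, y, z], ...], "twist": [[wx, wy, wz], ...], "gripper": [gripper, ...]}. A call has 1 to 8 rows; each row shifts and turns the commanded pose from where the row before left it, along the tool's axes as they then stand; what a row does not reach is not made up. A row lasts 1/8 s, in which the tool goes at most 62.5 mm and 10.7 degrees, less where a joint would pass 70% of its speed; a pose out of reach is approached as far as the arm can. A call with a gripper value outside its range is refused whole. The fingers move at their own pace and stop on an object; "grip_force" is the grip in N (left out, the last holds). Time passes only in rows, so rows that do not move let the fingers close. It gives the time, the measured TCP pose, the force, the opening and the grip force at its end, in the units of the state.
- bot.get_obs(): the state, without advancing time (a new reading comes with each control period).
- camera(name): name is "scene" or "top" or "wrist"; returns the picture (384x512x3 uint8, red, green, blue); there is no depth.
- get_calibration(name): a dict with "fx", "fy", "cx", "cy" (pixels), "origin" and "orientation" of the camera in the world; the wrist camera has in their place "hand_eye" (4x4, takes a point from camera to tool coordinates, whose origin is the TCP and whose axes are the flange's). Camera axes: x right, y down, z forward; pixel columns grow to the right and rows downward; lengths in m; the calibration is good to about 2 mm. The wrist camera is an equidistant fisheye: a pixel r from the principal point sees the ray r / f radians off the axis. A picture is of the moment at which its call begins: read the wrist's pose just before it. get_calibration takes no time and is no camera call.
- ticket.job_done(): hands the job in; it is judged then, once.
The state is a dict: "time": time; "q": joint angles; "qd": joint speeds; "joint_efforts": joint torques, N m; "ee_pos": TCP position; "tcp_rot": TCP orientation; "wrist_force": force on the tool from outside, world axes, zero at the start; "torque": the same for the moment, N m; "opening": finger opening in m; "grasp_force": force on a finger pad.
Only numpy, scipy, OpenCV 4.12 (cv2) and the standard library are available. Lean on these libraries where they do the work, as an engineer would, in place of code of your own. Each camera call takes 0.05 s, during which the arm holds its last target. There are 200 camera calls.

## Working session

There is one attempt and no reset: what is moved stays moved. The work goes in short steps, Python scripts to look and compute and a tool call to move; the robot and the scene stay as the last step left them, time stands still between calls to the robot, and variables do not carry over. Pictures are saved under pics/ and viewed, at most 14 in all, crops included, and the job is handed in when it is done.

Besides the shell and the picture viewer there is one more tool, called after ">>>" as name(argument=value, ...) on one line, values as JSON. send_rows: Moves the arm, as the interface text tells. Its arguments: {"type":"object","properties":{"linear":{"type":"array"},"twist":{"type":"array"},"gripper":{"type":"array"},"grip_force":{"type":"number"}},"required":["linear","twist","gripper"]}

```bash
mkdir -p pics; cat > h.py <<'E'
import numpy as np, cv2
from workcell import bot, camera, get_calibration, ticket
from scipy.spatial.transform import Rotation as R
def snap(n,name):
    im=camera(n); cv2.imwrite(f'pics/{name}.png',im[:,:,::-1]); return im
def rot(o): 
    o=np.array(o,float); return o if o.shape==(3,3) else R.from_euler('xyz',o,degrees=True).as_matrix()
def ray(n,px,st=None):
    c=get_calibration(n); u=np.atleast_2d(np.array(px,float))
    x=(u[:,0]-c['cx'])/c['fx']; y=(u[:,1]-c['cy'])/c['fy']
    if n!='wrist':
        d=np.c_[x,y,np.ones(len(x))]; return np.array(c['origin']), d@rot(c['orientation']).T
    r=np.hypot(x,y)+1e-12; d=np.c_[np.sin(r)*x/r,np.sin(r)*y/r,np.cos(r)]
    H=np.array(c['hand_eye']); Rt=rot(st['tcp_rot']); 
    return Rt@H[:3,3]+np.array(st['ee_pos']), d@(Rt@H[:3,:3]).T
def onz(n,px,z,st=None):
    o,d=ray(n,px,st); return o+d*((z-o[2])/d[:,2])[:,None]
def tri(o1,d1,o2,d2):
    d1=d1/np.linalg.norm(d1);d2=d2/np.linalg.norm(d2)
    A=np.c_[d1,-d2]; s=np.linalg.lstsq(A,o2-o1,rcond=None)[0]
    a=o1+d1*s[0];b=o2+d2*s[1]; return (a+b)/2,np.linalg.norm(a-b)
E
python3 - <<'E'
from h import *
print(bot.get_obs())
for n in('scene','top','wrist'): print(n,get_calibration(n))
a=snap('scene','s0');b=snap('top','t0')
for nm,i in(('s0',a),('t0',b)): cv2.imwrite(f'pics/{nm}b.png',cv2.resize(i[:,:,::-1],(800,600),interpolation=cv2.INTER_CUBIC))
E
```

```text
{'time': 0.0, 'q': array([-7.57448038e+01,  5.01089290e+00,  1.00318765e+01,  9.50996069e+01,
       -1.11065640e-03,  9.00009534e+01]), 'qd': array([-0.14560868, -0.00853343, -0.05618202, -0.05699624,  0.02976659,
       -0.08808922]), 'joint_efforts': array([-2.22994968e-03, -5.20389998e+01,  4.64802969e+01,  1.63462147e-02,
       -1.50396418e-04,  1.07417614e-05]), 'ee_pos': array([ 0.1353718 , -0.53284651,  0.24456196]), 'tcp_rot': array([-1.79921377e+02,  1.11196363e-03,  1.42542443e+01]), 'wrist_force': array([0.03198182, 0.78828059, 0.25748516]), 'torque': array([ 0.0121841 ,  0.00341877, -0.023991  ]), 'grasp_force': 0.0, 'opening': 0.08550697015129059}
scene {'fx': 498.0381822264417, 'fy': 498.0381822264417, 'cx': 250.76374535843178, 'cy': 200.5896627837796, 'origin': array([0.04315283, 0.46536246, 0.84310686]), 'orientation': array([-136.69444153,    1.12143894, -134.2976019 ])}
top {'fx': 392.3492872603982, 'fy': 392.3492872603982, 'cx': 253.56534038673877, 'cy': 187.24696120804848, 'origin': array([0.37630863, 0.01208691, 0.94797886]), 'orientation': array([-168.80056032,   -0.20520323,  -88.79574456])}
wrist {'fx': 297.3186396354542, 'fy': 297.3186396354542, 'cx': 254.0166797496728, 'cy': 185.06299634339692, 'hand_eye': array([[-2.41252091e-04, -9.61740615e-01, -2.73961552e-01,
         6.92236030e-02],
       [ 9.99999522e-01, -4.91590493e-04,  8.45120661e-04,
         1.76686955e-04],
       [-9.47463758e-04, -2.73961217e-01,  9.61740274e-01,
        -1.28224264e-01],
       [ 0.00000000e+00,  0.00000000e+00,  0.00000000e+00,
         1.00000000e+00]])}
```

View pics/s0b.png

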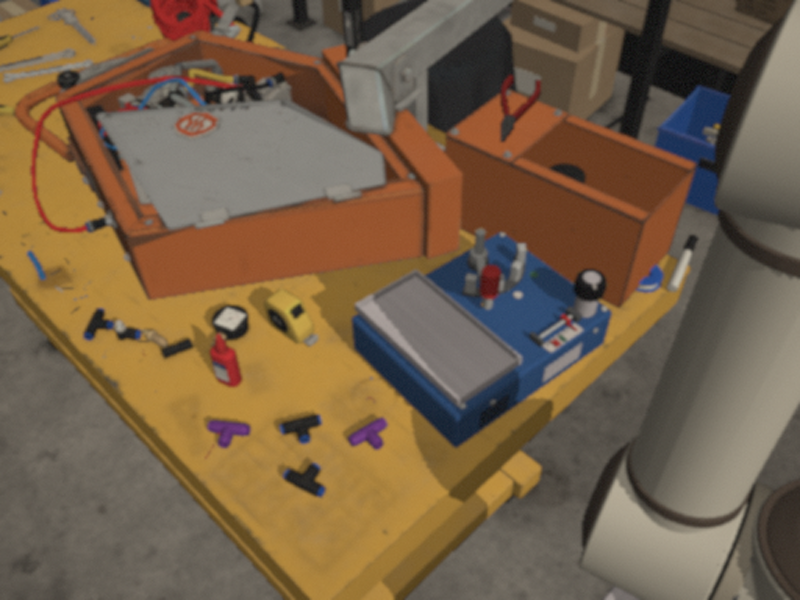

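View pics/t0b.png

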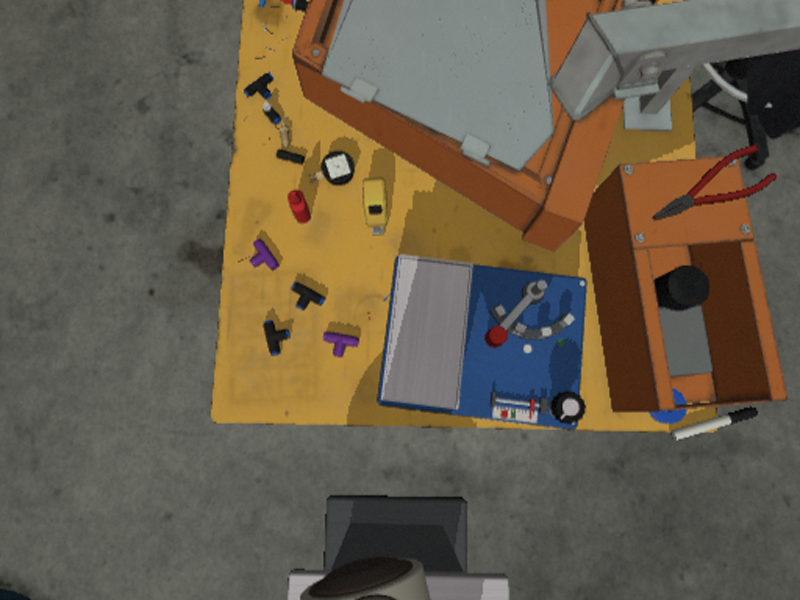

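Candidates for black tees (800×600 top view): black at (308,294) and (276,338) lie on this side of the bottle (298,206) and are the targets. Purple ones at (264,253) and (341,343) are look-alikes, and the black tee at (260,85) and scraps at (290,156) lie beyond the bottle, so they don't count. The lever's red knob is at (497,337), in the load notch. The tension knob is at (570,407) and the scale at about (515,408).

```bash
cat >> h.py <<'E'
def tees(im,area=(60,4000)):
    hsv=cv2.cvtColor(im,cv2.COLOR_RGB2HSV); h,s,v=cv2.split(hsv)
    m=((im.max(2)<62)|((h>100)&(h<125)&(s>90))).astype('uint8')
    m=cv2.morphologyEx(m,cv2.MORPH_CLOSE,np.ones((3,3),'uint8'))
    cs=cv2.findContours(m,cv2.RETR_EXTERNAL,cv2.CHAIN_APPROX_NONE)[0]
    return [c[:,0].astype(float) for c in cs if area[0]<cv2.contourArea(c)<area[1]]
def teepose(P):
    """P: Nx2 outline world xy (m) -> origin xy, yaw deg of tee x axis"""
    Q=(P*1e4).astype(np.float32).reshape(-1,1,2); (c,(w,h),a)=cv2.minAreaRect(Q)
    a=np.radians(a); ex=np.array([np.cos(a),np.sin(a)])   # along w
    if w>h: ex=np.array([-ex[1],ex[0]])  # short side direction
    M=cv2.moments(Q); g=np.array([M['m10'],M['m01']])/M['m00']
    if (g-np.array(c))@ex<0: ex=-ex
    c=np.array(c)/1e4
    return c-0.0015*ex, np.degrees(np.arctan2(ex[1],ex[0])), sorted([w/1e4,h/1e4])
E
python3 - <<'E'
from h import *
s=cv2.imread('pics/s0.png')[:,:,::-1].copy();t=cv2.imread('pics/t0.png')[:,:,::-1].copy()
T=[];S=[]
for n,im,L in(('top',t,T),('scene',s,S)):
  for c in tees(im):
    g=c.mean(0)/0.64
    W=onz(n,c,0.0085)[:,:2]; p=teepose(W)
    if n=='top' and not(230<g[0]<350 and 270<g[1]<370): continue
    if n=='scene' and not(270<g[0]<335 and 400<g[1]<510): continue
    M=cv2.moments(c.astype(np.float32).reshape(-1,1,2)); gg=[M['m10']/M['m00'],M['m01']/M['m00']]
    L.append(gg); print(n,np.round(g),np.round(p[0],4),round(p[1],1),np.round(p[2],4))
for a in T:
  for b in S:
    q,e=tri(*[x if i==0 else x[0] for i,x in enumerate(ray('top',a))],*[x if i==0 else x[0] for i,x in enumerate(ray('scene',b))])
    if e<.01: print('tri',np.round(q,4),round(e,4))
def blob(im,m):
    n,l,st,ce=cv2.connectedComponentsWithStats(m.astype('uint8'))
    return [(st[i,4],np.round(ce[i]/.64,0),st[i,:4]) for i in range(1,n) if st[i,4]>25]
for nm,im in(('top',t),('scene',s)):
    h,ss,v=cv2.split(cv2.cvtColor(im,cv2.COLOR_RGB2HSV))
    print(nm,'red',[b for b in blob(im,((h<8)|(h>172))&(ss>150)&(v>90)) if b[0]<900])
    print(nm,'black',[b for b in blob(im,(im.max(2)<55)) if b[1][0]>450 and 250<b[1][1]<430])
# tray corners
tt=np.array([[398,256],[472,265],[458,409],[381,402]])*.64; sc=np.array([[357,307],[419,272],[521,360],[462,404]])*.64
cr=[tri(ray('top',a)[0],ray('top',a)[1][0],ray('scene',b)[0],ray('scene',b)[1][0]) for a,b in zip(tt,sc)]
for q,e in cr: print('corner',np.round(q,4),round(e,4))
cv2.imwrite('pics/c1.png',np.hstack([cv2.resize(t[150:240,130:250,::-1],(396,297),interpolation=cv2.INTER_CUBIC),cv2.resize(t[150:280,230:390,::-1],(400,297),interpolation=cv2.INTER_CUBIC)]))
E
```

```text
top [274. 336.] [0.4915 0.1931] 104.7 [0.0347 0.0532]
top [306. 295.] [0.5495 0.1562] -25.5 [0.0338 0.0543]
scene [306. 479.] [0.4919 0.2035] -119.7 [0.0403 0.0426]
scene [300. 426.] [0.5625 0.15  ] -164.4 [0.0413 0.0414]
tri [0.4901 0.1992 0.0122] 0.0014
tri [0.5554 0.1531 0.0115] 0.002
top red [(np.int32(183), array([720., 168.]), array([442,  93,  43,  33], dtype=int32)), (np.int32(181), array([736., 191.]), array([444, 111,  53,  19], dtype=int32)), (np.int32(168), array([298., 206.]), array([184, 122,  14,  20], dtype=int32)), (np.int32(101), array([498., 334.]), array([313, 209,  12,  11], dtype=int32))]
top black [(np.int32(794), array([682., 288.]), array([419, 168,  35,  31], dtype=int32)), (np.int32(41), array([496., 315.]), array([314, 196,   9,  12], dtype=int32)), (np.int32(115), array([738., 396.]), array([456, 238,  37,  20], dtype=int32)), (np.int32(233), array([566., 406.]), array([352, 250,  23,  21], dtype=int32)), (np.int32(124), array([743., 414.]), array([466, 260,  19,  12], dtype=int32))]
scene red [(np.int32(802), array([183.,  16.]), array([97,  0, 45, 26], dtype=int32)), (np.int32(537), array([ 80., 124.]), array([20, 49, 88, 99], dtype=int32)), (np.int32(101), array([207.,  82.]), array([117,  48,  34,   9], dtype=int32)), (np.int32(70), array([505.,  96.]), array([321,  49,   7,  24], dtype=int32)), (np.int32(68), array([527., 101.]), array([327,  52,  19,  22], dtype=int32)), (np.int32(75), array([491., 272.]), array([309, 170,  11,   9], dtype=int32)), (np.int32(301), array([226., 359.]), array([135, 214,  19,  33], dtype=int32))]
scene black [(np.int32(194), array([587., 289.]), array([367, 174,  21,  18], dtype=int32)), (np.int32(225), array([493., 411.]), array([305, 252,  22,  23], dtype=int32))]
corner [0.5971 0.0107 0.0993] 0.0014
corner [ 0.5861 -0.0952  0.0987] 0.002
corner [ 0.3857 -0.0747  0.0952] 0.0021
corner [0.3917 0.03   0.0981] 0.0005
```

View pics/c1.png

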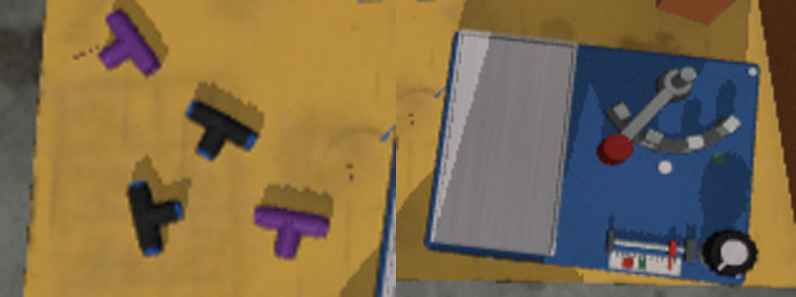

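The crop confirms two black tees with blue collars (the branch of the lower one points right, the upper one's lower-left). Beside them are two purple look-alikes. The lever knob is in the left notch, and the pointer is to the right of the green mark. Now I'll move over the tees.

```bash
cat >> h.py <<'E'
def plan(p,yaw=None,n=8):
    """tool rows (m, units of 10 deg) from the present pose to p with tool-down yaw"""
    st=bot.get_obs(); Rt=rot(st['tcp_rot']); p0=np.array(st['ee_pos'])
    y0=np.degrees(np.arctan2(Rt[1,0],Rt[0,0])); yaw=y0 if yaw is None else yaw
    dy=(yaw-y0+180)%360-180; d=(np.array(p)-p0)/n
    Rn=R.from_euler('xyz',[180,0,yaw],degrees=True).as_matrix()
    w=R.from_matrix(Rt.T@Rn).as_rotvec(degrees=True)/10/n
    L=[]
    for i in range(n):
        Ri=Rt@R.from_rotvec(w*10*i,degrees=True).as_matrix(); L.append([round(float(v),4) for v in Ri.T@d])
    print('t',round(st['time'],2),'at',np.round(p0,4),'yaw',round(y0,1),'dyaw',round(dy,1)); print(' lin',L if abs(dy)>.5 else L[0]); print(' tw',np.round(w,3),'n',n)
E
python3 - <<'E'
from h import *
plan([.49,.15,.26],14.7,16)
E
```

```text
t 0.1 at [ 0.1354 -0.5329  0.2447] yaw 14.3 dyaw 0.4
 lin [0.032, -0.0359, -0.0009]
 tw [-0.    -0.    -0.003] n 16
```

>>> send_rows(linear=[[0.032,-0.036,-0.001],[0.032,-0.036,-0.001],[0.032,-0.036,-0.001],[0.032,-0.036,-0.001],[0.032,-0.036,-0.001],[0.032,-0.036,-0.001],[0.032,-0.036,-0.001],[0.032,-0.036,-0.001]], twist=[[0,0,0],[0,0,0],[0,0,0],[0,0,0],[0,0,0],[0,0,0],[0,0,0],[0,0,0]], gripper=[100,100,100,100,100,100,100,100])

```text
time: 1.1
ee_pos: [0.313, -0.1894, 0.2532]
tcp_rot: [180.0, -0.0, 14.2]
wrist_force: [1.0, 0.7, 1.3]
opening: 0.0856
grasp_force: 0.0
```

>>> send_rows(linear=[[0.032,-0.036,-0.001],[0.032,-0.036,-0.001],[0.032,-0.036,-0.001],[0.032,-0.036,-0.001],[0.032,-0.036,-0.001],[0.032,-0.036,-0.001],[0.032,-0.036,-0.001],[0,0,0]], twist=[[0,0,0],[0,0,0],[0,0,0],[0,0,0],[0,0,0],[0,0,0],[0,0,0],[0,0,0]], gripper=[70,70,70,70,70,70,70,70])

```text
time: 2.1
ee_pos: [0.4683, 0.1108, 0.2591]
tcp_rot: [-180.0, 0.1, 14.4]
wrist_force: [0.1, 0.1, 0.8]
opening: 0.0597
grasp_force: 0.0
```

```bash
python3 - <<'E'
from h import *
st=bot.get_obs(); im=snap('wrist','w0')
print(st['ee_pos'],st['tcp_rot'],st['opening'],st['time'])
for c in tees(im,(150,6000)):
    W=onz('wrist',c,0.0085,st)[:,:2]; p=teepose(W); print(np.round(c.mean(0)),np.round(p[0],4),round(p[1],1),np.round(p[2],4))
cv2.imwrite('pics/w0b.png',cv2.resize(im[:,:,::-1],(800,600)))
E
```

```text
[0.46828929 0.11082994 0.25908481] [-1.79978971e+02  1.06835008e-01  1.44486557e+01] 0.059673280772992686 2.1
[ 32. 253.] [0.1476 0.5355] -128.4 [0.1554 0.4498]
[491. 190.] [ 0.5261 -0.2922] -160.0 [0.0433 0.1149]
```

View pics/w0b.png

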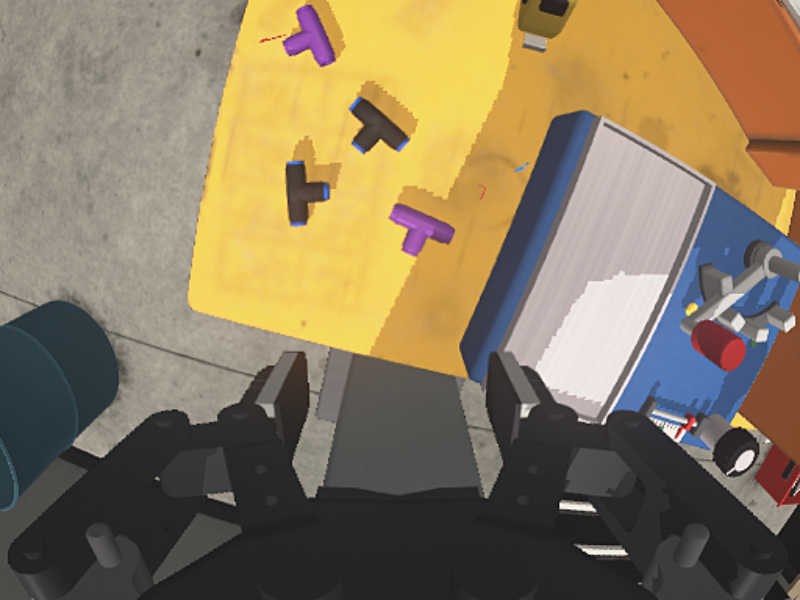

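The wrist view shows the two black tees at (378,127) and (305,192), with the tray and lever on the right. My threshold is too low for this camera, so I'll redo it.

```bash
sed -i 's/im.max(2)<62/im.max(2)<thr/; s/def tees(im,area=(60,4000))/def tees(im,area=(60,4000),thr=62)/' h.py
python3 - <<'E'
from h import *
st=bot.get_obs(); im=cv2.imread('pics/w0.png')[:,:,::-1].copy()
for c in tees(im,(150,6000),100):
    if not(150<c[:,0].mean()<290 and c[:,1].mean()<150): continue
    W=onz('wrist',c,0.0085,st)[:,:2]; p=teepose(W); print(np.round(c.mean(0)),np.round(p[0],4),round(p[1],1),np.round(p[2],4))
plan([.4905,.195,.09],14.7,8)
E
```

```text
[193. 123.] [0.4923 0.1897] 106.1 [0.0351 0.0536]
[239.  82.] [0.551  0.1533] -28.8 [0.0345 0.0541]
t 2.15 at [0.4677 0.1095 0.2594] yaw 14.4 dyaw 0.3
 lin [0.0055, -0.0096, 0.0212]
 tw [ 0.     0.001 -0.004] n 8
```

>>> send_rows(linear=[[0.0055,-0.0094,0.021],[0.0055,-0.0094,0.021],[0.0055,-0.0094,0.021],[0.0055,-0.0094,0.021],[0.0055,-0.0094,0.021],[0.0055,-0.0094,0.021],[0.0055,-0.0094,0.021],[0.0055,-0.0094,0.021]], twist=[[0,0,-0.01],[0,0,-0.01],[0,0,-0.01],[0,0,-0.01],[0,0,-0.01],[0,0,-0.01],[0,0,-0.01],[0,0,-0.01]], gripper=[70,70,70,70,70,70,70,70])

```text
time: 3.15
ee_pos: [0.4981, 0.1631, 0.0925]
tcp_rot: [-178.7, -0.0, 17.5]
wrist_force: [0.2, -0.2, -0.1]
opening: 0.0597
grasp_force: 0.0
```

>>> send_rows(linear=[[0,0,0]], twist=[[0,0,0]], gripper=[70])

```text
time: 3.28
ee_pos: [0.4972, 0.163, 0.0916]
tcp_rot: [-178.7, 0.2, 17.5]
wrist_force: [0.5, -0.7, 1.2]
opening: 0.0594
grasp_force: 0.0
```

```bash
python3 - <<'E'
from h import *
st=bot.get_obs(); im=snap('wrist','w1')
print(st['ee_pos'],st['tcp_rot'],st['opening'])
for c in tees(im,(300,9000),100):
    if not(150<c[:,0].mean()<390 and c[:,1].mean()<250): continue
    for z in (.0085,.014):
        W=onz('wrist',c,z,st)[:,:2]; p=teepose(W); print(np.round(c.mean(0)),np.round(p[0],4),round(p[1],1),np.round(p[2],4))
E
```

```text
[0.49718101 0.16300139 0.09162265] [-1.78673862e+02  1.62496965e-01  1.75495034e+01] 0.059445280096690756
[211. 189.] [0.4925 0.1916] 106.8 [0.0348 0.0571]
[211. 189.] [0.4944 0.1913] 106.8 [0.0339 0.0556]
[297. 127.] [0.5506 0.1533] -27.2 [0.0349 0.0547]
[297. 127.] [0.5509 0.154 ] -27.2 [0.034  0.0533]
```

View pics/w1.png

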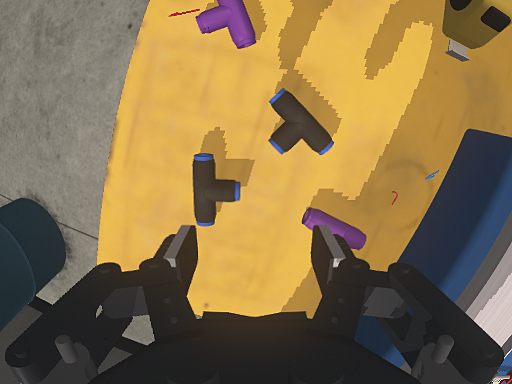

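The view shows tee A at (215,190) and tee B at (300,122), as expected. The arm ended short in y and slightly tilted, so I'll re-plan from here.

```bash
python3 - <<'E'
from h import *
print(np.round(bot.get_obs()['q'],1))
plan([.4925,.1917,.06],16.3,8)
E
```

```text
[ 17.5   1.2 -10.7  78.1   1.3 179.9]
t 3.33 at [0.4977 0.1631 0.0929] yaw 17.5 dyaw -1.2
 lin [[0.0005, -0.0035, 0.0042], [0.0005, -0.0035, 0.0042], [0.0004, -0.0035, 0.0042], [0.0004, -0.0035, 0.0042], [0.0004, -0.0036, 0.0042], [0.0004, -0.0036, 0.0041], [0.0004, -0.0036, 0.0041], [0.0004, -0.0036, 0.0041]]
 tw [-0.016  0.001  0.016] n 8
```

Joint 6 is at its 180° limit here. I'll turn the gripper half round, which gives the same grasp.

>>> send_rows(linear=[[0,0,-0.015],[0,0,-0.015],[0,0,0],[0,0,0],[0,0,0],[0,0,0],[0,0,0],[0,0,0]], twist=[[0,0,-1],[0,0,-1],[0,0,-1],[0,0,-1],[0,0,-1],[0,0,-1],[0,0,-1],[0,0,-1]], gripper=[60,60,60,60,60,60,60,60])

```text
time: 4.32
ee_pos: [0.4987, 0.1628, 0.1245]
tcp_rot: [-179.9, -1.3, 97.9]
wrist_force: [-0.4, -0.5, -0.3]
opening: 0.0513
grasp_force: 0.0
```

>>> send_rows(linear=[[0,0,0],[0,0,0],[0,0,0],[0,0,0],[0,0,0],[0,0,0],[0,0,0],[0,0,0]], twist=[[0,0,-1],[0,0,-1],[0,0,-1],[0,0,-1],[0,0,-1],[0,0,-1],[0,0,-1],[0,0,-1]], gripper=[60,60,60,60,60,60,60,60])

```text
time: 5.32
ee_pos: [0.4987, 0.1628, 0.1245]
tcp_rot: [178.7, -0.3, 177.9]
wrist_force: [-0.2, -1.1, 0.4]
opening: 0.0514
grasp_force: 0.0
```

```bash
python3 - <<'E'
from h import *
print(np.round(bot.get_obs()['q'],1),bot.get_obs()['opening'])
plan([.493,.1917,.06],196.3,8)
E
```

```text
[17.4  0.7 -7.7 81.5  1.3 19.5] 0.05140997931094726
t 5.33 at [0.4987 0.1628 0.1245] yaw 177.9 dyaw 18.4
 lin [[0.0008, 0.0034, 0.0081], [0.0007, 0.0035, 0.0081], [0.0005, 0.0035, 0.0081], [0.0004, 0.0035, 0.0081], [0.0002, 0.0036, 0.0081], [0.0001, 0.0036, 0.0081], [-0.0, 0.0036, 0.0081], [-0.0002, 0.0037, 0.0081]]
 tw [ 0.016 -0.002 -0.23 ] n 8
```

>>> send_rows(linear=[[0.0008,0.0034,0.008],[0.0007,0.0035,0.008],[0.0005,0.0035,0.008],[0.0004,0.0035,0.008],[0.0002,0.0036,0.008],[0.0001,0.0036,0.008],[0,0.0036,0.008],[-0.0002,0.0037,0.008]], twist=[[0.016,0,-0.23],[0.016,0,-0.23],[0.016,0,-0.23],[0.016,0,-0.23],[0.016,0,-0.23],[0.016,0,-0.23],[0.016,0,-0.23],[0.016,0,-0.23]], gripper=[60,60,60,60,60,60,60,60])

```text
time: 6.32
ee_pos: [0.4926, 0.1926, 0.0588]
tcp_rot: [179.9, -0.2, -163.9]
wrist_force: [-0.3, -0.1, 0.1]
opening: 0.0516
grasp_force: 0.0
```

>>> send_rows(linear=[[0,0,0]], twist=[[0,0,0]], gripper=[60])

```text
time: 6.45
ee_pos: [0.4922, 0.1924, 0.0586]
tcp_rot: [179.9, -0.3, -163.9]
wrist_force: [-0.1, 0.2, -0.0]
opening: 0.0514
grasp_force: 0.0
```

```bash
python3 - <<'E'
from h import *
st=bot.get_obs(); im=snap('wrist','w2')
print(st['ee_pos'],st['tcp_rot'],st['opening'])
for c in tees(im,(300,9000),100):
    if not(150<c[:,0].mean()<390 and c[:,1].mean()<300): continue
    W=onz('wrist',c,.0085,st)[:,:2]; p=teepose(W); print(np.round(c.mean(0)),np.round(p[0],4),round(p[1],1),np.round(p[2],4))
plan([.493,.1917,.016],196.3,6)
E
```

```text
[0.49222233 0.19243924 0.05856204] [ 179.93663117   -0.30341982 -163.94007125] 0.051364146917569825
[261. 213.] [0.4939 0.1917] 106.1 [0.0353 0.0579]
t 6.5 at [0.4925 0.1924 0.0591] yaw -164.0 dyaw 0.3
 lin [-0.0001, -0.0001, 0.0072]
 tw [ 0.001 -0.004 -0.005] n 6
```

View pics/w2.png

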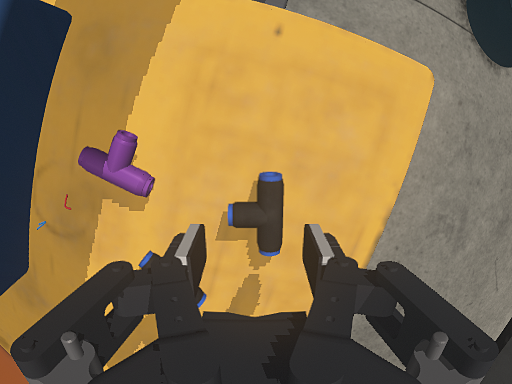

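Tee A at (262,213) lies squarely between the jaws. I'll descend and grip.

>>> send_rows(linear=[[0,0,0.0072],[0,0,0.0072],[0,0,0.0072],[0,0,0.0072],[0,0,0.0072],[0,0,0.0072],[0,0,0],[0,0,0]], twist=[[0,0,0],[0,0,0],[0,0,0],[0,0,0],[0,0,0],[0,0,0],[0,0,0],[0,0,0]], gripper=[60,60,60,60,60,60,60,20], grip_force=40)

```text
time: 7.5
ee_pos: [0.4926, 0.1924, 0.0163]
tcp_rot: [179.9, -0.2, -164.0]
wrist_force: [0.4, 0.9, -0.2]
opening: 0.0348
grasp_force: 0.0
```

>>> send_rows(linear=[[0,0,0],[0,0,0],[0,0,0],[0,0,-0.03],[0,0,-0.04],[0,0,-0.04],[0,0,-0.04],[0,0,0]], twist=[[0,0,0],[0,0,0],[0,0,0],[0,0,0],[0,0,0],[0,0,0],[0,0,0],[0,0,0]], gripper=[20,20,20,20,20,20,20,20])

```text
time: 8.5
ee_pos: [0.4944, 0.1928, 0.1693]
tcp_rot: [179.9, 0.1, -164.0]
wrist_force: [0.0, 0.2, -1.0]
opening: 0.031
grasp_force: 39.8
```

```bash
python3 - <<'E'
from h import *
c=np.array([.4902,-.0323]); u=np.radians(-5.6); ex=np.array([np.cos(u),np.sin(u)])
print(c+ex*.04,c-ex*.04)
p=c-ex*.04
plan([*p,.17],174.4,8)
E
```

```text
[ 0.5300091  -0.03620332] [ 0.4503909  -0.02839668]
t 8.5 at [0.4944 0.1928 0.1693] yaw -164.0 dyaw -21.6
 lin [[0.0129, -0.0251, -0.0001], [0.0117, -0.0256, -0.0001], [0.0105, -0.0262, -0.0001], [0.0092, -0.0266, -0.0001], [0.008, -0.027, -0.0001], [0.0067, -0.0274, -0.0001], [0.0054, -0.0277, -0.0001], [0.0041, -0.0279, -0.0001]]
 tw [0.001 0.    0.27 ] n 8
```

>>> send_rows(linear=[[0.0129,-0.0251,0],[0.0117,-0.0256,0],[0.0105,-0.0262,0],[0.0092,-0.0266,0],[0.008,-0.027,0],[0.0067,-0.0274,0],[0.0054,-0.0277,0],[0.0041,-0.0279,0]], twist=[[0,0,0.27],[0,0,0.27],[0,0,0.27],[0,0,0.27],[0,0,0.27],[0,0,0.27],[0,0,0.27],[0,0,0.27]], gripper=[20,20,20,20,20,20,20,20])

```text
time: 9.5
ee_pos: [0.4485, -0.0297, 0.1651]
tcp_rot: [-180.0, -0.3, 174.3]
wrist_force: [0.4, -0.2, 0.4]
opening: 0.0309
grasp_force: 39.8
```

>>> send_rows(linear=[[0,0,0]], twist=[[0,0,0]], gripper=[20])

```text
time: 9.62
ee_pos: [0.4485, -0.0301, 0.1653]
tcp_rot: [-180.0, -0.3, 174.2]
wrist_force: [-0.5, 0.5, -0.7]
opening: 0.0314
grasp_force: 39.8
```

```bash
python3 - <<'E'
from h import *
st=bot.get_obs(); im=snap('wrist','w3'); print(st['opening'],st['grasp_force'])
plan([.4504,-.0284,.110],174.4,6)
E
```

```text
0.03141329268317192 39.81328258654685
t 9.68 at [ 0.4488 -0.0294  0.1653] yaw 174.3 dyaw 0.1
 lin [-0.0003, 0.0002, 0.0092]
 tw [-0.    -0.005 -0.001] n 6
```

View pics/w3.png

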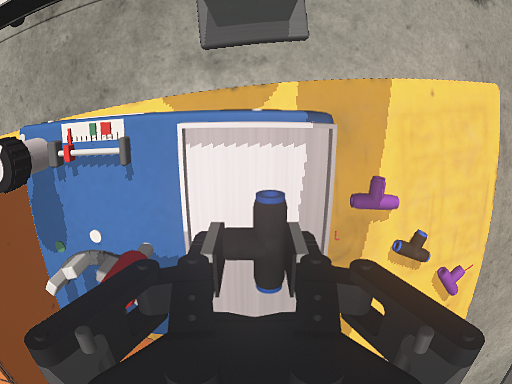

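The tee is held level over the tray, with its walls aligned in the view. I'll lower and release.

>>> send_rows(linear=[[0,0,0.0093],[0,0,0.0093],[0,0,0.0093],[0,0,0.0093],[0,0,0.0093],[0,0,0.0093],[0,0,0],[0,0,0]], twist=[[0,0,0],[0,0,0],[0,0,0],[0,0,0],[0,0,0],[0,0,0],[0,0,0],[0,0,0]], gripper=[20,20,20,20,20,20,20,50])

```text
time: 10.68
ee_pos: [0.4491, -0.0289, 0.1108]
tcp_rot: [-180.0, -0.2, 174.4]
wrist_force: [0.2, 0.1, -0.3]
opening: 0.0427
grasp_force: 0.0
```

>>> send_rows(linear=[[0,0,0],[0,0,0],[0,0,0],[0,0,-0.02],[0,0,-0.03],[0,0,-0.03],[0,0,-0.02],[0,0,0]], twist=[[0,0,0],[0,0,0],[0,0,0],[0,0,0],[0,0,0],[0,0,0],[0,0,0],[0,0,0]], gripper=[50,50,50,50,50,50,50,50])

```text
time: 11.68
ee_pos: [0.45, -0.0289, 0.2117]
tcp_rot: [-180.0, -0.1, 174.4]
wrist_force: [-1.2, 0.4, -0.7]
opening: 0.0429
grasp_force: 0.0
```

```bash
python3 - <<'E'
from h import *
t=snap('top','t1')
for c in tees(t):
    g=c.mean(0)/.64
    if 200<g[0]<380 and 220<g[1]<390: p=teepose(onz('top',c,.0085)[:,:2]); print(np.round(g),np.round(p[0],4),round(p[1],1),np.round(p[2],4))
plan([.5495,.155,.17],242.5,12)
E
```

```text
[306. 295.] [0.5495 0.1562] -25.5 [0.0338 0.0543]
[203. 257.] [0.6098 0.3238] -10.9 [0.0545 0.0762]
[368. 262.] [0.6138 0.0629] -93.7 [0.0295 0.2395]
t 11.72 at [ 0.4496 -0.0289  0.2105] yaw 174.4 dyaw 68.1
 lin [[-0.0068, 0.0161, 0.0033], [-0.0084, 0.0153, 0.0033], [-0.0098, 0.0144, 0.0033], [-0.0112, 0.0134, 0.0033], [-0.0125, 0.0122, 0.0033], [-0.0136, 0.0109, 0.0033], [-0.0146, 0.0095, 0.0033], [-0.0155, 0.008, 0.0034], [-0.0162, 0.0064, 0.0034], [-0.0168, 0.0048, 0.0034], [-0.0172, 0.0031, 0.0034], [-0.0174, 0.0014, 0.0034]]
 tw [ 0.001 -0.002 -0.568] n 12
```

>>> send_rows(linear=[[-0.0068,0.0161,0.003],[-0.0084,0.0153,0.003],[-0.0098,0.0144,0.003],[-0.0112,0.0134,0.003],[-0.0125,0.0122,0.003],[-0.0136,0.0109,0.003],[-0.0146,0.0095,0.003],[-0.0155,0.008,0.003]], twist=[[0,0,-0.57],[0,0,-0.57],[0,0,-0.57],[0,0,-0.57],[0,0,-0.57],[0,0,-0.57],[0,0,-0.57],[0,0,-0.57]], gripper=[60,60,60,60,60,60,60,60])

```text
time: 12.72
ee_pos: [0.5155, 0.0943, 0.1845]
tcp_rot: [179.8, -0.3, -139.8]
wrist_force: [-0.4, -0.3, 0.1]
opening: 0.0514
grasp_force: 0.0
```

>>> send_rows(linear=[[-0.0162,0.0064,0.004],[-0.0168,0.0048,0.004],[-0.0172,0.0031,0.004],[-0.0174,0.0014,0.004],[0,0,0.025],[0,0,0.03],[0,0,0.03],[0,0,0]], twist=[[0,0,-0.57],[0,0,-0.57],[0,0,-0.57],[0,0,-0.57],[0,0,0],[0,0,0],[0,0,0],[0,0,0]], gripper=[60,60,60,60,60,60,60,60])

```text
time: 13.72
ee_pos: [0.5464, 0.1547, 0.0816]
tcp_rot: [179.5, -0.3, -117.2]
wrist_force: [0.3, -0.3, 0.1]
opening: 0.0513
grasp_force: 0.0
```

```bash
python3 - <<'E'
from h import *
st=bot.get_obs(); im=snap('wrist','w4')
print(st['ee_pos'],st['tcp_rot'],st['opening'])
for c in tees(im,(300,9000),100):
    if not(130<c[:,0].mean()<390 and c[:,1].mean()<300): continue
    W=onz('wrist',c,.0085,st)[:,:2]; p=teepose(W); print(np.round(c.mean(0)),np.round(p[0],4),round(p[1],1),np.round(p[2],4))
plan([.551,.1545,.016],243,6)
E
```

```text
[0.54641057 0.15467675 0.08155526] [ 179.52340599   -0.34602445 -117.1975302 ] 0.051289424272571583
[240. 203.] [0.5514 0.1548] -27.4 [0.0347 0.0568]
t 13.78 at [0.5475 0.1549 0.0837] yaw -117.2 dyaw 0.2
 lin [-0.0003, -0.0006, 0.0113]
 tw [ 0.006 -0.004 -0.003] n 6
```

View pics/w4.png

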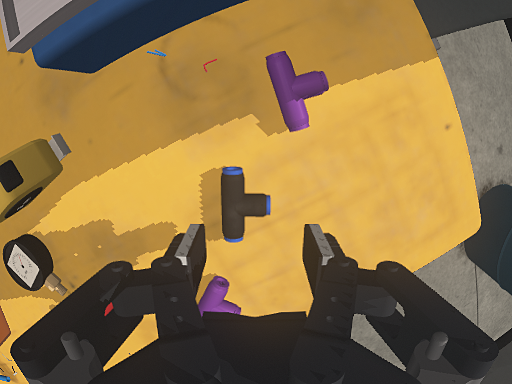

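Tee B at (243,204) is between the jaws. The purple one at (225,298) lies behind, clear of the fingers. Descending.

>>> send_rows(linear=[[-0.0004,-0.0006,0.0112],[-0.0004,-0.0006,0.0112],[-0.0004,-0.0006,0.0112],[-0.0004,-0.0006,0.0112],[-0.0004,-0.0006,0.0112],[-0.0004,-0.0006,0.0112],[0,0,0],[0,0,0]], twist=[[0.006,0,0],[0.006,0,0],[0.006,0,0],[0.006,0,0],[0.006,0,0],[0.006,0,0],[0,0,0],[0,0,0]], gripper=[60,60,60,60,60,60,60,20])

```text
time: 14.78
ee_pos: [0.5529, 0.1557, 0.0181]
tcp_rot: [-179.8, -0.1, -117.2]
wrist_force: [1.1, -0.2, -0.3]
opening: 0.0342
grasp_force: 0.1
```

>>> send_rows(linear=[[0,0,0],[0,0,0],[0,0,0],[0,0,-0.03],[0,0,-0.04],[0,0,-0.04],[0,0,-0.04],[0,0,0]], twist=[[0,0,0],[0,0,0],[0,0,0],[0,0,0],[0,0,0],[0,0,0],[0,0,0],[0,0,0]], gripper=[20,20,20,20,20,20,20,20])

```text
time: 15.78
ee_pos: [0.5538, 0.1565, 0.1713]
tcp_rot: [-179.6, 0.1, -117.2]
wrist_force: [-0.7, 0.2, -0.5]
opening: 0.0308
grasp_force: 39.8
```

```bash
python3 - <<'E'
from h import *
plan([.530,-.0362,.17],174.4,10)
E
```

```text
t 15.78 at [0.5538 0.1565 0.1713] yaw -117.2 dyaw -68.4
 lin [[0.0182, -0.0067, 0.0001], [0.0173, -0.0088, 0.0001], [0.0161, -0.0108, 0.0001], [0.0147, -0.0127, 0.0002], [0.0131, -0.0143, 0.0002], [0.0113, -0.0158, 0.0002], [0.0093, -0.017, 0.0001], [0.0073, -0.018, 0.0001], [0.0051, -0.0187, 0.0001], [0.0028, -0.0192, 0.0001]]
 tw [-0.003  0.003  0.684] n 10
```

>>> send_rows(linear=[[0.0182,-0.0067,0],[0.0173,-0.0088,0],[0.0161,-0.0108,0],[0.0147,-0.0127,0],[0.0131,-0.0143,0],[0.0113,-0.0158,0],[0.0093,-0.017,0],[0.0073,-0.018,0]], twist=[[0,0,0.684],[0,0,0.684],[0,0,0.684],[0,0,0.684],[0,0,0.684],[0,0,0.684],[0,0,0.684],[0,0,0.684]], gripper=[20,20,20,20,20,20,20,20])

```text
time: 16.77
ee_pos: [0.533, 0.0014, 0.167]
tcp_rot: [-179.8, -0.0, -172.1]
wrist_force: [0.4, 0.1, 0.1]
opening: 0.0306
grasp_force: 39.8
```

>>> send_rows(linear=[[0.0051,-0.0187,0],[0.0028,-0.0192,0],[0,0,0]], twist=[[0,0,0.684],[0,0,0.684],[0,0,0]], gripper=[20,20,20])

```text
time: 17.15
ee_pos: [0.5282, -0.0374, 0.1673]
tcp_rot: [-179.8, 0.0, 174.3]
wrist_force: [-0.5, 0.3, -0.9]
opening: 0.0307
grasp_force: 39.8
```

```bash
python3 - <<'E'
from h import *
st=bot.get_obs(); im=snap('wrist','w5'); print(st['opening'],st['grasp_force'])
plan([.532,-.0362,.1105],174.4,6)
E
```

```text
0.030677855724375903 39.79843989745859
t 17.2 at [ 0.5284 -0.0367  0.1675] yaw 174.4 dyaw -0.0
 lin [-0.0006, 0.0002, 0.0095]
 tw [-0.002  0.     0.001] n 6
```

View pics/w5.png

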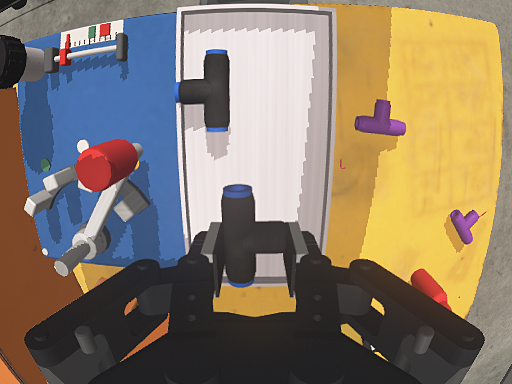

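Tee B is held over the rear half of the tray. Tee A at (207,90) now lies against the lever-side wall, so it was apparently knocked aside but is still inside. I'll place B and then check A.

>>> send_rows(linear=[[-0.0006,0.0002,0.0095],[-0.0006,0.0002,0.0095],[-0.0006,0.0002,0.0095],[-0.0006,0.0002,0.0095],[-0.0006,0.0002,0.0095],[-0.0006,0.0002,0.0095],[0,0,0],[0,0,0]], twist=[[0,0,0],[0,0,0],[0,0,0],[0,0,0],[0,0,0],[0,0,0],[0,0,0],[0,0,0]], gripper=[20,20,20,20,20,20,20,50])

```text
time: 18.2
ee_pos: [0.5326, -0.0358, 0.1116]
tcp_rot: [-179.8, 0.1, 174.4]
wrist_force: [0.1, 0.1, -0.2]
opening: 0.0426
grasp_force: 0.0
```

>>> send_rows(linear=[[0,0,0],[0,0,0],[0,0,0],[0,0,-0.02],[0,0,-0.04],[0,0,-0.04],[0,0,-0.04],[0,0,0]], twist=[[0,0,0],[0,0,0],[0,0,0],[0,0,0],[0,0,0],[0,0,0],[0,0,0],[0,0,0]], gripper=[50,50,50,50,50,50,50,50])

```text
time: 19.2
ee_pos: [0.5334, -0.0355, 0.2547]
tcp_rot: [-179.9, 0.4, 174.4]
wrist_force: [-0.1, 0.1, -0.6]
opening: 0.0425
grasp_force: 0.0
```

```bash
python3 - <<'E'
from h import *
st=bot.get_obs(); im=snap('wrist','w6'); print(st['ee_pos'])
c0=np.array([.4902,-.0323]); u=np.radians(-5.6); ex=np.array([np.cos(u),np.sin(u)]); ey=np.array([-ex[1],ex[0]])
for c in tees(im,(300,9000),100):
    W=onz('wrist',c,.0995,st)[:,:2]; p=teepose(W)
    if p[2][1]<.08: print(np.round(c.mean(0)),'tray xy',np.round([(p[0]-c0)@ex,(p[0]-c0)@ey],4),round(p[1],1),np.round(p[2],4))
cv2.imwrite('pics/w6b.png',cv2.resize(im[:,:,::-1],(800,600)))
E
```

```text
[ 0.53335022 -0.0354764   0.25473444]
[251. 170.] tray xy [0.0407 0.0031] -95.5 [0.0344 0.0545]
[17.  5.] tray xy [-0.1683 -0.291 ] 157.4 [0.0203 0.0773]
```

View pics/w6b.png

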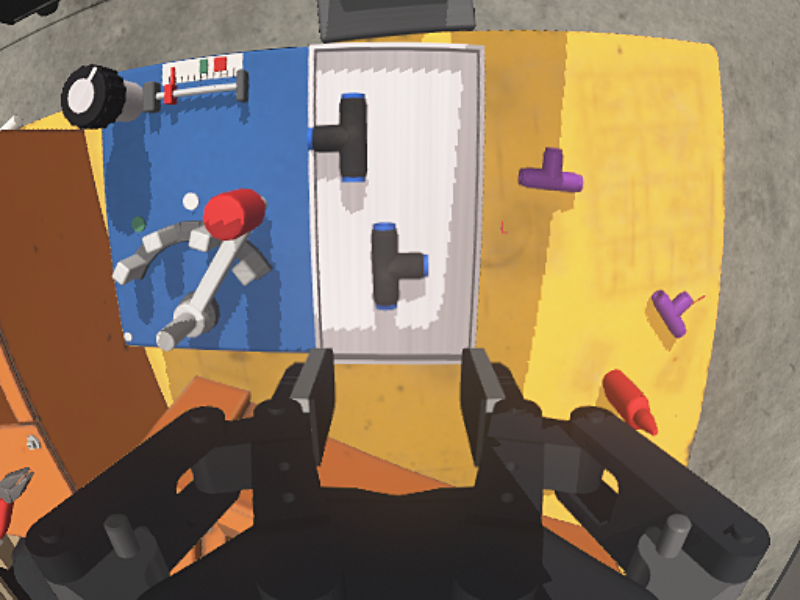

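Tee B lies well in the tray. Tee A at (345,137) has its branch end on the tray's wall, maybe tilted on the rim. I'll measure it and re-seat it with a grip along its run.

```bash
python3 - <<'E'
from h import *
st=bot.get_obs(); im=cv2.imread('pics/w6.png')[:,:,::-1].copy()
c0=np.array([.4902,-.0323]); u=np.radians(-5.6); ex=np.array([np.cos(u),np.sin(u)]); ey=np.array([-ex[1],ex[0]])
m=((im.max(2)<85)).astype('uint8'); m[:, :195]=0; m[120:]=0; m[:,250:]=0
c=max(cv2.findContours(m,cv2.RETR_EXTERNAL,cv2.CHAIN_APPROX_NONE)[0],key=cv2.contourArea)[:,0].astype(float)
W=onz('wrist',c,.0995,st)[:,:2]-c0; T=np.c_[W@ex,W@ey]; print(T.min(0),T.max(0),teepose(T))
# run column centre (columns with tall extent), two ends
run=T[T[:,1]>T[:,1].max()-.012]; rc=[(run[:,0].min()+run[:,0].max())/2, T[:,1].max()-.0085]; print('run centre tray',rc)
# tray inner walls in the same picture, rim z .101
for px in ([316,137],[480,137],[400,48],[400,357]):
    w=onz('wrist',[np.array(px)*.64],.101,st)[0,:2]-c0; print(px,np.round([w@ex,w@ey],4))
p=c0+rc[0]*ex+rc[1]*ey; print(p); plan([*p,.17],84.4,10)
E
```

```text
[-0.06431975 -0.05070712] [-0.01733435 -0.01842025] (array([-0.0408949 , -0.03605796]), np.float64(89.59440612792969), [0.0322033935546875, 0.046886444091796875])
run centre tray [np.float64(-0.04076683713263999), np.float64(-0.02692025415909675)]
[316, 137] [-0.0411 -0.0482]
[480, 137] [-0.0411  0.0498]
[400, 48] [-0.095  0.002]
[400, 357] [0.1001 0.0022]
[ 0.44700077 -0.05511363]
t 19.25 at [ 0.5329 -0.0354  0.2526] yaw 174.4 dyaw -90.0
 lin [[0.0084, -0.0028, 0.0082], [0.0078, -0.0041, 0.0082], [0.0071, -0.0052, 0.0082], [0.0062, -0.0063, 0.0082], [0.0051, -0.0072, 0.0082], [0.004, -0.0079, 0.0083], [0.0027, -0.0084, 0.0083], [0.0013, -0.0087, 0.0083], [-0.0001, -0.0088, 0.0083], [-0.0015, -0.0087, 0.0083]]
 tw [0.001 0.003 0.9  ] n 10
```

>>> send_rows(linear=[[0.0084,-0.0028,0.008],[0.0078,-0.0041,0.008],[0.0071,-0.0052,0.008],[0.0062,-0.0063,0.008],[0.0051,-0.0072,0.008],[0.004,-0.0079,0.008],[0.0027,-0.0084,0.008],[0.0013,-0.0087,0.008]], twist=[[0,0,0.9],[0,0,0.9],[0,0,0.9],[0,0,0.9],[0,0,0.9],[0,0,0.9],[0,0,0.9],[0,0,0.9]], gripper=[76,76,76,76,76,76,76,76])

```text
time: 20.25
ee_pos: [0.4627, -0.0512, 0.1856]
tcp_rot: [-179.9, 0.1, 102.1]
wrist_force: [-0.1, 0.6, -0.4]
opening: 0.0652
grasp_force: 0.0
```

>>> send_rows(linear=[[-0.0001,-0.0088,0.008],[-0.0015,-0.0087,0.008],[0,0,0]], twist=[[0,0,0.9],[0,0,0.9],[0,0,0]], gripper=[76,76,76])

```text
time: 20.62
ee_pos: [0.4454, -0.0553, 0.1698]
tcp_rot: [-180.0, 0.1, 84.4]
wrist_force: [-0.3, -1.1, 1.2]
opening: 0.0649
grasp_force: 0.0
```

```bash
python3 - <<'E'
from h import *
st=bot.get_obs(); im=snap('wrist','w7'); print(st['opening'])
plan([.447,-.0551,.112],84.4,6)
E
```

```text
0.06492415475617826
t 20.68 at [ 0.446  -0.0553  0.1704] yaw 84.6 dyaw -0.2
 lin [0.0001, 0.0002, 0.0097]
 tw [0.    0.002 0.003] n 6
```

View pics/w7.png

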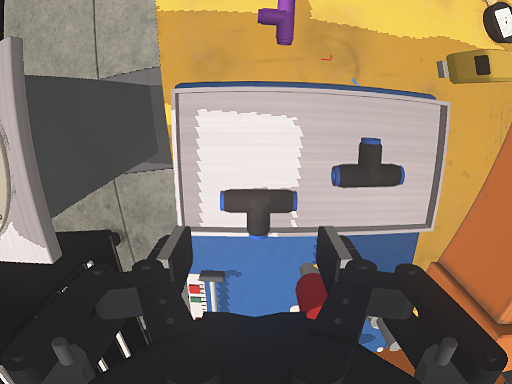

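Tee A at (258,202) is centred between the jaws, with its branch end on the rim, and B is clear on the right. I'll grip, lift 25 mm, shift towards the tray middle and set it down.

>>> send_rows(linear=[[0,0,0.0097],[0,0,0.0097],[0,0,0.0097],[0,0,0.0097],[0,0,0.0097],[0,0,0.0097],[0,0,0],[0,0,0]], twist=[[0,0,0],[0,0,0],[0,0,0],[0,0,0],[0,0,0],[0,0,0],[0,0,0],[0,0,0]], gripper=[76,76,76,76,76,76,50,50])

```text
time: 21.68
ee_pos: [0.4466, -0.0555, 0.1134]
tcp_rot: [179.9, 0.2, 84.4]
wrist_force: [0.2, 0.1, 0.2]
opening: 0.0463
grasp_force: 40.9
```

>>> send_rows(linear=[[0,0,0],[0,0,0],[0,0,-0.012],[0,0,-0.012],[0.012,0,0],[0.012,0,0],[0.008,0,0],[0,0,0]], twist=[[0,0,0],[0,0,0],[0,0,0],[0,0,0],[0,0,0],[0,0,0],[0,0,0],[0,0,0]], gripper=[50,50,50,50,50,50,50,50])

```text
time: 22.68
ee_pos: [0.4495, -0.0228, 0.1367]
tcp_rot: [179.9, 0.2, 84.5]
wrist_force: [-0.8, 0.9, 0.6]
opening: 0.0463
grasp_force: 41.0
```

```bash
python3 - <<'E'
from h import *
plan([.449,-.0231,.1115],84.4,4)
E
```

```text
t 22.68 at [ 0.4495 -0.0228  0.1367] yaw 84.5 dyaw -0.1
 lin [-0.0001, -0.0001, 0.0063]
 tw [0.001 0.004 0.002] n 4
```

>>> send_rows(linear=[[0,0,0.0063],[0,0,0.0063],[0,0,0.0063],[0,0,0.006],[0,0,0],[0,0,0],[0,0,0],[0,0,0]], twist=[[0,0,0],[0,0,0],[0,0,0],[0,0,0],[0,0,0],[0,0,0],[0,0,0],[0,0,0]], gripper=[50,50,50,50,50,70,70,70])

```text
time: 23.68
ee_pos: [0.4496, -0.0237, 0.112]
tcp_rot: [179.9, 0.2, 84.4]
wrist_force: [0.6, 0.2, -0.1]
opening: 0.0601
grasp_force: 0.0
```

>>> send_rows(linear=[[0,0,-0.02],[0,0,-0.03],[0,0,-0.03],[0,0,-0.03],[0,0,-0.02],[0,0,0]], twist=[[0,0,0],[0,0,0],[0,0,0],[0,0,0],[0,0,0],[0,0,0]], gripper=[70,70,70,70,70,70])

```text
time: 24.42
ee_pos: [0.4501, -0.0233, 0.2432]
tcp_rot: [179.8, 0.1, 84.4]
wrist_force: [0.4, -0.2, -1.1]
opening: 0.0595
grasp_force: 0.0
```

```bash
python3 - <<'E'
from h import *
st=bot.get_obs(); im=snap('wrist','w8'); print(st['ee_pos'],st['tcp_rot'])
c0=np.array([.4902,-.0323]); u=np.radians(-5.6); ex=np.array([np.cos(u),np.sin(u)]); ey=np.array([-ex[1],ex[0]])
for c in tees(im,(300,9000),85):
    W=onz('wrist',c,.0995,st)[:,:2]; p=teepose(W)
    if p[2][1]<.08: print(np.round(c.mean(0)),'tray xy',np.round([(p[0]-c0)@ex,(p[0]-c0)@ey],4),round(p[1],1),np.round(p[2],4))
# lever / knob heads by two views (top first frame + scene first frame)
t=cv2.imread('pics/t0.png')[:,:,::-1].copy(); s=cv2.imread('pics/s0.png')[:,:,::-1].copy()
from collections import namedtuple
def oval(im,roi,col):
    x0,y0,x1,y1=roi; h,ss,v=cv2.split(cv2.cvtColor(im,cv2.COLOR_RGB2HSV))
    m={'red':(((h<8)|(h>172))&(ss>110)),'black':v<55,'white':(ss<60)&(v>150)}[col].astype('uint8')
    k=np.zeros_like(m);k[y0:y1,x0:x1]=m[y0:y1,x0:x1]
    c=max(cv2.findContours(k,cv2.RETR_EXTERNAL,cv2.CHAIN_APPROX_NONE)[0],key=cv2.contourArea)
    return c[:,0].mean(0),cv2.boundingRect(c)
for nm,col,rt,rs in(('lever','red',(300,200,335,228),(300,160,330,205)),('dialcap','white',(355,250,375,270),(365,165,390,195))):
    a,ra=oval(t,rt,col);b,rb=oval(s,rs,col); print(nm,a,ra,b,rb)
    oa,da=ray('top',a);ob,db=ray('scene',b); print(tri(oa,da[0],ob,db[0]))
cv2.imwrite('pics/w8b.png',np.hstack([cv2.resize(im[:,:,::-1],(400,300)),cv2.resize(s[150:240,290:410,::-1],(400,300),interpolation=cv2.INTER_CUBIC)]))
E
```

```text
[ 0.45005197 -0.02328187  0.24323853] [1.79780972e+02 1.45772934e-01 8.43959790e+01]
[253. 181.] tray xy [-0.0414 -0.0066] 84.3 [0.0358 0.0533]
[336. 183.] tray xy [0.0406 0.0036] -94.2 [0.036  0.0565]
[466.  52.] tray xy [0.1915 0.1445] 109.5 [0.0401 0.0523]
lever [317.31428571 214.77142857] (311, 209, 14, 13) [313.17647059 179.82352941] (307, 170, 13, 21)
(array([ 0.48223845, -0.12141885,  0.13393194]), np.float64(0.0009692065411085733))
dialcap [364.         261.15151515] (359, 256, 11, 12) [378.5        177.44444444] (375, 175, 8, 6)
(array([ 0.38921995, -0.2138094 ,  0.14011898]), np.float64(0.0015885478415128811))
```

View pics/w8b.png

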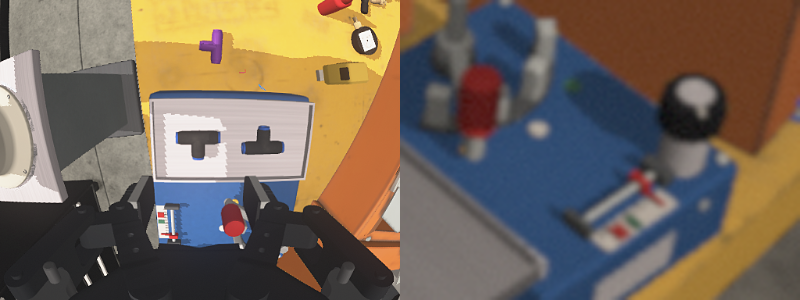

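Both tees lie flat in the tray, at tray x of −41 and +41 mm. Next is the lever.

```bash
python3 - <<'E'
from h import *
plan([.482,-.121,.225],139.4,8)
E
```

```text
t 24.48 at [ 0.4497 -0.0233  0.242 ] yaw 84.4 dyaw 55.0
 lin [[-0.0118, 0.0052, 0.0022], [-0.0123, 0.0038, 0.0022], [-0.0127, 0.0023, 0.0022], [-0.0128, 0.0007, 0.0021], [-0.0128, -0.0008, 0.0021], [-0.0126, -0.0023, 0.0021], [-0.0123, -0.0038, 0.0021], [-0.0117, -0.0053, 0.0021]]
 tw [ 0.     0.002 -0.688] n 8
```

>>> send_rows(linear=[[-0.0118,0.0052,0.002],[-0.0123,0.0038,0.002],[-0.0127,0.0023,0.002],[-0.0128,0.0007,0.002],[-0.0128,-0.0008,0.002],[-0.0126,-0.0023,0.002],[-0.0123,-0.0038,0.002],[-0.0117,-0.0053,0.002]], twist=[[0,0,-0.688],[0,0,-0.688],[0,0,-0.688],[0,0,-0.688],[0,0,-0.688],[0,0,-0.688],[0,0,-0.688],[0,0,-0.688]], gripper=[60,60,60,60,60,60,60,60])

```text
time: 25.48
ee_pos: [0.4815, -0.1212, 0.2248]
tcp_rot: [-179.9, 0.1, 139.7]
wrist_force: [-0.5, 0.2, 0.2]
opening: 0.0513
grasp_force: 0.0
```

>>> send_rows(linear=[[0,0,0]], twist=[[0,0,0]], gripper=[60])

```text
time: 25.6
ee_pos: [0.4814, -0.1212, 0.2248]
tcp_rot: [-179.9, 0.0, 139.3]
wrist_force: [0.1, -0.1, 1.0]
opening: 0.0514
grasp_force: 0.0
```

```bash
python3 - <<'E'
from h import *
st=bot.get_obs(); im=snap('wrist','w9'); print(st['ee_pos'],st['tcp_rot'],np.round(st['q'],0))
h,s,v=cv2.split(cv2.cvtColor(im,cv2.COLOR_RGB2HSV))
m=(((h<6)|(h>174))&(s>130)).astype('uint8')
for c in cv2.findContours(m,cv2.RETR_EXTERNAL,cv2.CHAIN_APPROX_NONE)[0]:
    if cv2.contourArea(c)>60:
        g=c[:,0].mean(0); print(cv2.contourArea(c),g,cv2.boundingRect(c),onz('wrist',[g],.132,st).round(4),onz('wrist',[g],.153,st).round(4))
E
```

```text
[ 0.48143805 -0.12123901  0.2248176 ] [-1.79866573e+02  3.86201442e-02  1.39335374e+02] [-14.  -3.  -0.  93.  -0.  27.]
320.0 [  3.80952381 258.        ] (0, 237, 15, 43) [[ 0.3522 -0.3993  0.132 ]] [[ 0.3595 -0.3686  0.153 ]]
1130.0 [254.19298246 196.49122807] (238, 175, 34, 44) [[ 0.4834 -0.1236  0.132 ]] [[ 0.4782 -0.1191  0.153 ]]
503.0 [499.05952381 151.42857143] (483, 139, 29, 27) [[0.606 0.086 0.132]] [[0.5892 0.0706 0.153 ]]
101.5 [147.43636364 145.85454545] (139, 133, 18, 26) [[ 0.3977 -0.1602  0.132 ]] [[ 0.4006 -0.1522  0.153 ]]
73.0 [168.89285714 112.07142857] (163, 106, 13, 13) [[ 0.3907 -0.1291  0.132 ]] [[ 0.3943 -0.124   0.153 ]]
```

View pics/w9.png

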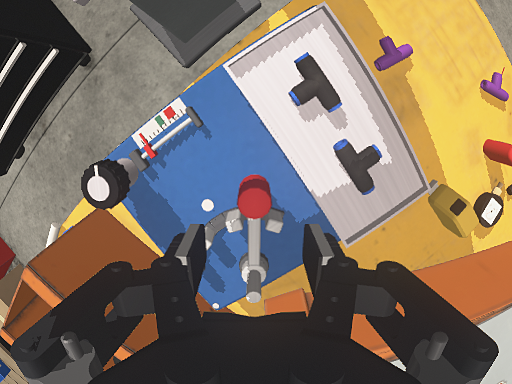

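The lever's red knob at (254,196) is centred between the jaws, with its arm running straight back to the pivot at (254,270). The pointer at (147,146) is short of the green mark (159,121). I'll descend and grip.

>>> send_rows(linear=[[-0.0003,0,0.0118],[-0.0003,0,0.0118],[-0.0003,0,0.0118],[-0.0003,0,0.0118],[-0.0003,0,0.0118],[-0.0003,0,0.0118],[-0.0003,0,0.0118],[-0.0003,0,0.0118]], twist=[[0,0,0],[0,0,0],[0,0,0],[0,0,0],[0,0,0],[0,0,0],[0,0,0],[0,0,0]], gripper=[60,60,60,60,60,60,60,60])

```text
time: 26.65
ee_pos: [0.4838, -0.1228, 0.1313]
tcp_rot: [-179.9, 0.2, 139.4]
wrist_force: [0.0, -0.0, 0.2]
opening: 0.0511
grasp_force: 0.0
```

>>> send_rows(linear=[[0,0,0],[0,0,0],[0,0,0],[0,0,0],[0,0,0]], twist=[[0,0,0],[0,0,0],[0,0,0],[0,0,0],[0,0,0]], gripper=[15,15,15,15,15], grip_force=45)

```text
time: 27.28
ee_pos: [0.4837, -0.1227, 0.1322]
tcp_rot: [-179.9, 0.2, 139.4]
wrist_force: [-1.4, -0.6, -0.6]
opening: 0.0249
grasp_force: 44.2
```

>>> send_rows(linear=[[0,0,-0.009],[0,0,-0.009],[0,0,-0.008],[0,0,0]], twist=[[0,0,0],[0,0,0],[0,0,0],[0,0,0]], gripper=[15,15,15,15])

```text
time: 27.78
ee_pos: [0.4839, -0.1227, 0.1588]
tcp_rot: [-179.9, 0.2, 139.4]
wrist_force: [1.1, -2.3, -5.4]
opening: 0.0251
grasp_force: 44.4
```

>>> send_rows(linear=[[-0.0004,-0.0083,0],[-0.0004,-0.0083,0],[-0.0004,-0.0083,0],[-0.0004,-0.0083,0],[-0.0004,-0.0083,0],[-0.0004,-0.0083,0],[-0.0004,-0.0083,0],[0,0,0]], twist=[[0,0,-0.5],[0,0,-0.5],[0,0,-0.5],[0,0,-0.5],[0,0,-0.5],[0,0,-0.5],[0,0,-0.5],[0,0,0]], gripper=[15,15,15,15,15,15,15,15])

```text
time: 28.78
ee_pos: [0.4611, -0.1751, 0.1577]
tcp_rot: [-179.9, 0.0, 174.4]
wrist_force: [-0.5, 2.9, -5.3]
opening: 0.0251
grasp_force: 44.5
```

```bash
python3 - <<'E'
from h import *
st=bot.get_obs(); print(st['ee_pos'],st['tcp_rot'],st['wrist_force'],st['torque'],st['opening'])
t=snap('top','t2'); s=snap('scene','s2'); w=snap('wrist','w10')
cv2.imwrite('pics/t2b.png',np.hstack([cv2.resize(t[150:285,230:390,::-1],(400,338),interpolation=cv2.INTER_CUBIC),cv2.resize(w[:,:,::-1],(400,338))]))
E
```

```text
[ 0.46114601 -0.17514618  0.15770654] [-1.79923688e+02  2.24270487e-02  1.74404231e+02] [-0.47907028  2.9448752  -5.33872297] [0.58861378 0.30596247 0.26458359] 0.025070859311277675
```

View pics/t2b.png

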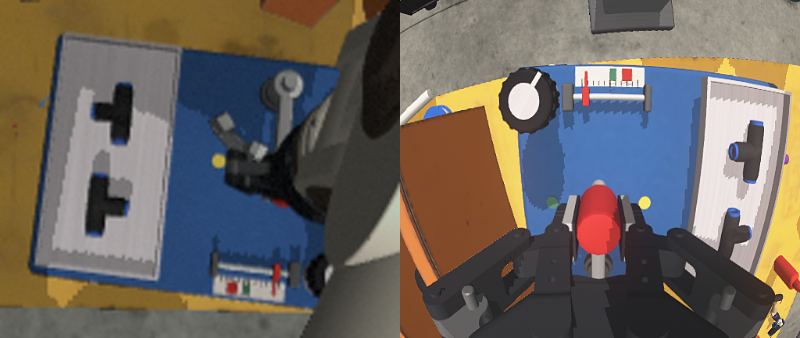

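The lever is lifted and points straight at the robot. The yellow and green discs show symmetrically either side and the white one is covered. Lowering and releasing.

>>> send_rows(linear=[[0,0,0.009],[0,0,0.009],[0,0,0.008],[0,0,0],[0,0,0],[0,0,0],[0,0,0],[0,0,0]], twist=[[0,0,0],[0,0,0],[0,0,0],[0,0,0],[0,0,0],[0,0,0],[0,0,0],[0,0,0]], gripper=[15,15,15,15,60,60,60,60])

```text
time: 29.92
ee_pos: [0.4618, -0.1756, 0.1323]
tcp_rot: [-179.8, 0.1, 174.4]
wrist_force: [-0.6, -0.1, -0.2]
opening: 0.0516
grasp_force: 0.0
```

```bash
python3 - <<'E'
from h import *
st=bot.get_obs(); print(st['ee_pos'],st['wrist_force'],st['opening'])
im=snap('wrist','w11')
h,s,v=cv2.split(cv2.cvtColor(im,cv2.COLOR_RGB2HSV))
c=cv2.findContours((((h<6)|(h>174))&(s>130)).astype('uint8'),cv2.RETR_EXTERNAL,cv2.CHAIN_APPROX_NONE)[0]
print([(cv2.boundingRect(k),cv2.contourArea(k)) for k in c if cv2.contourArea(k)>30])
E
```

```text
[ 0.46175356 -0.17564164  0.13225536] [-0.57194191 -0.11240037 -0.1589694 ] 0.05157726869520594
[((487, 299, 25, 40), 573.0), ((226, 210, 58, 80), 3583.0), ((231, 77, 11, 45), 263.5), ((289, 74, 15, 16), 191.5)]
```

The lever was lowered and released, and the TCP height matches the fully-down grip. Next I'll rise and look at the dial from above.

```bash
python3 - <<'E'
from h import *
for a,b in(([652,408],[640,215]),([622,165],[450,133])):
    oa,da=ray('top',[np.array(a)*.64]);ob,db=ray('scene',[np.array(b)*.64]); print(tri(oa,da[0],ob,db[0]))
plan([.462,-.1756,.235],174.4,3)
plan([.394,-.219,.235],174.4,4)
E
```

```text
(array([ 0.38915414, -0.30175394,  0.19144613]), np.float64(0.0020606398805286695))
(array([ 0.70984623, -0.28784835,  0.17420622]), np.float64(0.0024200393547686412))
t 29.98 at [ 0.4617 -0.1756  0.1322] yaw 174.4 dyaw -0.0
 lin [-0.0002, -0.0001, -0.0343]
 tw [-0.005  0.003  0.001] n 3
t 29.98 at [ 0.4617 -0.1756  0.1322] yaw 174.4 dyaw -0.0
 lin [0.0157, -0.0125, -0.0257]
 tw [-0.004  0.003  0.001] n 4
```

>>> send_rows(linear=[[0,0,-0.025],[0,0,-0.03],[0,0,-0.025],[0,0,-0.023],[0.0155,-0.0125,0],[0.0155,-0.0125,0],[0.0155,-0.0125,0],[0.0155,-0.0125,0]], twist=[[0,0,0],[0,0,0],[0,0,0],[0,0,0],[0,0,0],[0,0,0],[0,0,0],[0,0,0]], gripper=[65,65,65,65,65,65,65,65])

```text
time: 30.98
ee_pos: [0.3931, -0.2198, 0.2345]
tcp_rot: [-179.9, 0.0, 174.4]
wrist_force: [0.1, 0.6, -1.1]
opening: 0.0554
grasp_force: 0.0
```

>>> send_rows(linear=[[0,0,0]], twist=[[0,0,0]], gripper=[65])

```text
time: 31.1
ee_pos: [0.3933, -0.2199, 0.2349]
tcp_rot: [-179.8, 0.1, 174.3]
wrist_force: [0.9, 0.4, -0.2]
opening: 0.0555
grasp_force: 0.0
```

```bash
python3 - <<'E'
from h import *
st=bot.get_obs(); im=snap('wrist','w12'); print(st['ee_pos'],st['tcp_rot'],np.round(st['q']))
h,s,v=cv2.split(cv2.cvtColor(im,cv2.COLOR_RGB2HSV))
def bl(nm,m,lo=30):
    for c in cv2.findContours(m.astype('uint8'),cv2.RETR_EXTERNAL,cv2.CHAIN_APPROX_NONE)[0]:
        if cv2.contourArea(c)>lo: print(nm,cv2.contourArea(c),c[:,0].mean(0).round(1),cv2.boundingRect(c))
bl('red',((h<6)|(h>174))&(s>130)); bl('green',(h>40)&(h<90)&(s>80),15); bl('white',(s<50)&(v>200),80)
cv2.imwrite('pics/w12b.png',cv2.resize(im[:,:,::-1],(800,600)))
E
```

```text
[ 0.393281   -0.21990798  0.23493696] [-1.79848389e+02  7.56526945e-02  1.74302321e+02] [-29.  -9.  -5.  94.  -0. -23.]
red 495.0 [480.5 310.4] (465, 292, 32, 36)
red 332.0 [303.6 255.6] (296, 235, 16, 43)
red 93.0 [295.4 166.9] (293, 152, 6, 29)
red 64.5 [330.9 154.8] (327, 150, 9, 10)
white 88.0 [300.1 308.1] (289, 302, 20, 14)
white 93.5 [257.4 290.4] (250, 284, 15, 13)
white 81.0 [286.4 268.9] (280, 258, 11, 22)
white 137.5 [321.8 172.5] (299, 171, 47, 4)
white 578.5 [258.3 185.5] (243, 168, 30, 34)
white 6798.0 [434.7 220.1] (386, 157, 92, 135)
white 678.5 [315.8 156.4] (285, 148, 62, 17)
white 413.5 [ 85.1 160.1] (61, 144, 48, 34)
white 170.5 [314.8 140.2] (283, 138, 65, 5)
white 168.5 [27.3 10.7] (2, 0, 53, 26)
```

View pics/w12b.png

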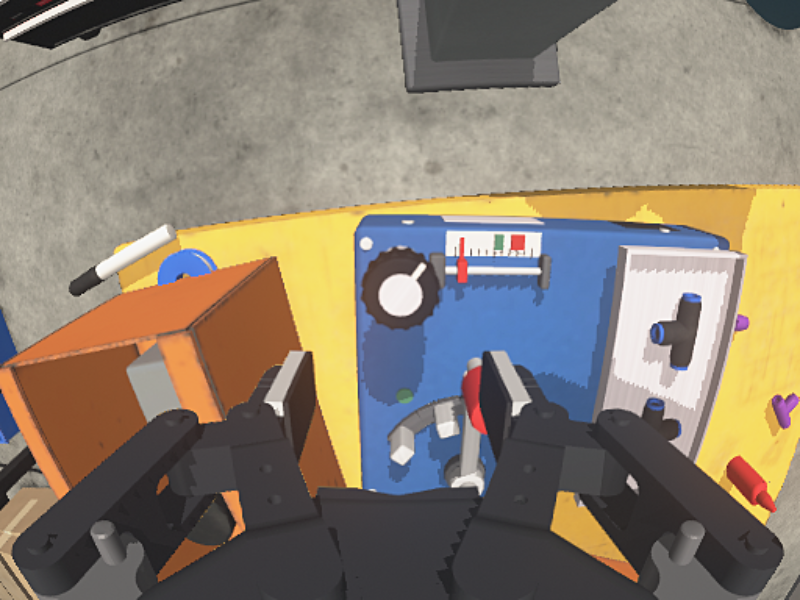

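The dial is at (400,287), the pointer tip at (461,240), the green strip at (499,242) and the red strip at (517,242), in 800-wide pixels. I'll work these out numerically. My picture views are used up, so I'll only measure numerically from here.

```bash
cat >> h.py <<'E'
YAW=-5.6; EX=np.array([np.cos(np.radians(YAW)),np.sin(np.radians(YAW))]); EY=np.array([-EX[1],EX[0]])
def scale(im,roi):
    """centroids (px) of green strip, red strip, pointer in roi x0,y0,x1,y1"""
    x0,y0,x1,y1=roi; r,g,b=[im[y0:y1,x0:x1,i].astype(int) for i in range(3)]; out={}
    for k,m in(('green',(g>r+25)&(g>b+5)),('red',(r>g+60)&(r>b+60))):
        for c in cv2.findContours(m.astype('uint8'),cv2.RETR_EXTERNAL,cv2.CHAIN_APPROX_NONE)[0]:
            if cv2.contourArea(c)>12:
                x,y,w,h=cv2.boundingRect(c); mm=(c[:,0]).astype(float)
                out.setdefault(k,[]).append(((x+x0,y+y0,w,h),(mm.mean(0)+[x0,y0]).round(1)))
    return out
E
python3 - <<'E'
from h import *
L=lambda n:cv2.imread(f'pics/{n}.png')[:,:,::-1].copy()
S=lambda p,y:dict(ee_pos=p,tcp_rot=[180,0,y])
A=(L('w12'),S([.3933,-.2199,.2349],174.3)); B=(L('w11'),S([.4618,-.1756,.1323],174.4)); C=(L('w9'),S([.4814,-.1212,.2248],139.3))
a=scale(A[0],(270,135,350,175)); b=scale(B[0],(215,55,330,130)); c=scale(C[0],(125,85,200,170)); print(a);print(b);print(c)
def T(p,q,s,t):
    o,d=ray('wrist',[p],s);o2,d2=ray('wrist',[q],t);r=tri(o,d[0],o2,d2[0]);return r[0].round(4),round(r[1],4)
try:
  print('green',T(a['green'][0][1],b['green'][0][1],A[1],B[1]),T(a['green'][0][1],c['green'][0][1],A[1],C[1]))
except Exception as e: print(e)
def cap(im,roi):
    x0,y0,x1,y1=roi;k=im[y0:y1,x0:x1]; m=(k.min(2)>150).astype('uint8'); m=cv2.morphologyEx(m,cv2.MORPH_OPEN,np.ones((7,7),'uint8')); 
    M=cv2.moments(m,True); return np.array([M['m10']/M['m00']+x0,M['m01']/M['m00']+y0]),M['m00']
p=cap(A[0],(235,165,272,205)); q=cap(C[0],(80,165,125,210)); print(p,q,'dial',T(p[0],q[0],A[1],C[1]),onz('wrist',[p[0]],.135,A[1]))
E
```

```text
{'green': [((316, 150, 7, 10), array([318.9, 154.7]))], 'red': [((293, 152, 6, 23), array([295.2, 163.6])), ((327, 150, 9, 10), array([331. , 154.5]))]}
{'green': [((272, 73, 9, 16), array([276. ,  80.5]))], 'red': [((231, 77, 11, 45), array([236.2, 100.1])), ((289, 73, 16, 17), array([296.3,  81.2]))]}
{'green': [((155, 115, 9, 11), array([159.1, 120.2]))], 'red': [((139, 133, 18, 26), array([147.7, 146.3])), ((163, 106, 13, 14), array([168.8, 112.4]))]}
green (array([ 0.3802, -0.1547,  0.0781]), np.float64(0.0001)) (array([ 0.3802, -0.1544,  0.0769]), np.float64(0.0004))
(array([256.00168634, 188.39966273]), 593.0) (array([ 97.93779904, 188.24880383]), 418.0) dial (array([ 0.3916, -0.2186,  0.1349]), np.float64(0.0001)) [[ 0.3915995  -0.21860818  0.135     ]]
```

```bash
python3 - <<'E'
from h import *
S=lambda p,y:dict(ee_pos=p,tcp_rot=[180,0,y])
A=S([.3933,-.2199,.2349],174.3); B=S([.4618,-.1756,.1323],174.4)
o,d=ray('wrist',[[296,152.5]],A);o2,d2=ray('wrist',[[236.5,77.5]],B);r=tri(o,d[0],o2,d2[0]);print('tip',r)
g=np.array([.3802,-.1545,.0775]); print('gap mm',(g[:2]-r[0][:2])@EY*1e3, 'along x',(g[:2]-r[0][:2])@EX*1e3)
plan([.3916,-.2186,.17],82,10)
E
```

```text
tip (array([ 0.37595983, -0.17789489,  0.07925386]), np.float64(0.0006370157373935746))
gap mm 23.697007233226362 along x 1.9369908080151652
t 31.15 at [ 0.394  -0.2196  0.2349] yaw 174.3 dyaw -92.3
 lin [[0.0003, 0.0001, 0.0065], [0.0003, 0.0, 0.0065], [0.0003, 0.0, 0.0065], [0.0003, -0.0, 0.0065], [0.0002, -0.0001, 0.0065], [0.0002, -0.0001, 0.0065], [0.0002, -0.0002, 0.0065], [0.0002, -0.0002, 0.0065], [0.0001, -0.0002, 0.0065], [0.0001, -0.0002, 0.0065]]
 tw [-0.     0.002  0.923] n 10
```

>>> send_rows(linear=[[0.0003,0,0.0065],[0.0003,0,0.0065],[0.0003,0,0.0065],[0.0003,0,0.0065],[0.0002,-0.0001,0.0065],[0.0002,-0.0001,0.0065],[0.0002,-0.0002,0.0065],[0.0002,-0.0002,0.0065]], twist=[[0,0,0.923],[0,0,0.923],[0,0,0.923],[0,0,0.923],[0,0,0.923],[0,0,0.923],[0,0,0.923],[0,0,0.923]], gripper=[65,65,65,65,65,65,65,65])

```text
time: 32.15
ee_pos: [0.393, -0.2182, 0.1826]
tcp_rot: [180.0, 0.1, 100.3]
wrist_force: [0.0, 0.8, 0.0]
opening: 0.055
grasp_force: 0.0
```

>>> send_rows(linear=[[0,-0.0002,0.0065],[0,-0.0002,0.0065],[0,0,0]], twist=[[0,0,0.923],[0,0,0.923],[0,0,0]], gripper=[65,65,65])

```text
time: 32.52
ee_pos: [0.3924, -0.2182, 0.1695]
tcp_rot: [180.0, 0.1, 82.2]
wrist_force: [0.1, 0.1, 0.2]
opening: 0.0555
grasp_force: 0.0
```

```bash
python3 - <<'E'
from h import *
st=bot.get_obs(); im=snap('wrist','w13'); print(st['q'].round(),st['opening'])
k=im[150:290,190:320]; m=(k.min(2)>150).astype('uint8'); m=cv2.morphologyEx(m,cv2.MORPH_OPEN,np.ones((9,9),'uint8'))
n,l,s,c=cv2.connectedComponentsWithStats(m)
for i in range(1,n): print(s[i],onz('wrist',[c[i]+[190,150]],.135,st).round(4))
plan([.3916,-.2186,.126],82,5)
E
```

```text
[-29. -10. -13.  87.  -0.  69.] 0.05550890695687183
[  0   0  29  32 669] [[ 0.3701 -0.1791  0.135 ]]
[ 30   0  21   8 168] [[ 0.3846 -0.1758  0.135 ]]
[  45   56   37   34 1020] [[ 0.3915 -0.2186  0.135 ]]
t 32.58 at [ 0.3925 -0.2183  0.1699] yaw 82.4 dyaw -0.4
 lin [-0.0001, -0.0002, 0.0088]
 tw [0.001 0.003 0.007] n 5
```

>>> send_rows(linear=[[-0.0001,-0.0002,0.0088],[-0.0001,-0.0002,0.0088],[-0.0001,-0.0002,0.0088],[-0.0001,-0.0002,0.0088],[-0.0001,-0.0002,0.0088],[0,0,0],[0,0,0],[0,0,0]], twist=[[0,0,0],[0,0,0],[0,0,0],[0,0,0],[0,0,0],[0,0,0],[0,0,0],[0,0,0]], gripper=[65,65,65,65,65,65,35,35], grip_force=50)

```text
time: 33.58
ee_pos: [0.3918, -0.2191, 0.1268]
tcp_rot: [179.8, 0.2, 82.1]
wrist_force: [0.5, 0.0, 2.0]
opening: 0.0383
grasp_force: 50.3
```

>>> send_rows(linear=[[0,0,0],[0,0,0],[0,0,0],[0,0,0]], twist=[[0,0,0],[0,0,0],[0,0,0.4],[0,0,0.6]], gripper=[35,35,35,35])

```text
time: 34.08
ee_pos: [0.3917, -0.219, 0.1267]
tcp_rot: [179.8, 0.1, 72.0]
wrist_force: [-0.2, 1.1, 5.9]
opening: 0.0384
grasp_force: 50.8
```

>>> send_rows(linear=[[0,0,0],[0,0,0],[0,0,0],[0,0,0],[0,0,0],[0,0,0],[0,0,0],[0,0,0]], twist=[[0,0,0.9],[0,0,0.9],[0,0,0.9],[0,0,0.9],[0,0,0.9],[0,0,0.9],[0,0,0.9],[0,0,0.9]], gripper=[35,35,35,35,35,35,35,35])

```text
time: 35.08
ee_pos: [0.3914, -0.2186, 0.1267]
tcp_rot: [179.9, -0.1, -0.1]
wrist_force: [-2.3, 5.5, 7.7]
opening: 0.0385
grasp_force: 51.0
```

>>> send_rows(linear=[[0,0,0],[0,0,0],[0,0,0],[0,0,0],[0,0,0],[0,0,0]], twist=[[0,0,0.9],[0,0,0.7],[0,0,0],[0,0,0],[0,0,0],[0,0,0]], gripper=[35,35,35,35,65,65])

```text
time: 35.83
ee_pos: [0.3914, -0.219, 0.1259]
tcp_rot: [179.9, -0.1, -15.9]
wrist_force: [-0.1, 0.1, 0.7]
opening: 0.0558
grasp_force: 0.0
```

>>> send_rows(linear=[[0,0,-0.02],[0,0,-0.03],[0,0,-0.03],[0,0,-0.02],[0,0,0]], twist=[[0,0,-0.9],[0,0,-0.9],[0,0,-0.9],[0,0,-0.9],[0,0,-0.9]], gripper=[65,65,65,65,65])

```text
time: 36.45
ee_pos: [0.3919, -0.2191, 0.2277]
tcp_rot: [179.7, -0.0, 29.4]
wrist_force: [0.0, 0.6, -0.6]
opening: 0.0554
grasp_force: 0.0
```

```bash
cat >> h.py <<'E'
def gap(im,st):
    """pointer short of the green middle along shaker y, mm (wrist view)"""
    def proj(P): 
        c=get_calibration('wrist');H=np.array(c['hand_eye']);Rt=rot(st['tcp_rot'])
        q=H[:3,:3].T@(Rt.T@(np.array(P)-np.array(st['ee_pos']))-H[:3,3]); th=np.arctan2(np.hypot(q[0],q[1]),q[2]); f=np.arctan2(q[1],q[0])
        return np.array([c['cx']+c['fx']*th*np.cos(f),c['cy']+c['fx']*th*np.sin(f)])
    g=proj([.3802,-.1545,.0775]).astype(int); print('expect green px',g)
    w=45; s=scale(im,(max(g[0]-w,0),max(g[1]-w,0),g[0]+w,g[1]+w))
    for k,L in s.items():
        for bb,m in L:
            p=onz('wrist',[m],.0785,st)[0]; d=(p[:2]-[.3802,-.1545]); print(k,bb,m,'rel green mm x,y',(d@EX*1e3).round(1),(d@EY*1e3).round(1))
    return s
E
python3 - <<'E'
from h import *
st=bot.get_obs(); im=snap('wrist','w14'); print(st['ee_pos'],st['tcp_rot']); gap(im,st)
E
```

```text
[ 0.39189847 -0.21912514  0.22774356] [ 1.79698586e+02 -4.52656705e-02  2.94278397e+01]
expect green px [188 153]
green (np.int64(184), np.int64(149), 10, 10) [188.7 153.7] rel green mm x,y 0.3 -0.4
red (np.int64(199), np.int64(140), 18, 25) [206.8 151.9] rel green mm x,y 11.7 -14.1
red (np.int64(173), np.int64(140), 12, 13) [178.4 146.2] rel green mm x,y 0.8 12.0
```

The pointer moved about 10 mm as expected, with 13.5 mm left (about 130°). Second segment.

>>> send_rows(linear=[[0,0,0],[0,0,0],[0,0,0.005],[0,0,0.005],[0,0,0.02],[0,0,0.03],[0,0,0.03],[0,0,0.0115]], twist=[[0,0,-0.9],[0,0,-0.9],[0,0,-0.9],[0,0,-0.9],[0,0,-0.9],[0,0,-0.76],[0,0,0],[0,0,0]], gripper=[65,65,65,65,65,65,65,65])

```text
time: 37.5
ee_pos: [0.3907, -0.2186, 0.1228]
tcp_rot: [-179.9, 0.1, 81.6]
wrist_force: [-0.5, -0.4, 0.1]
opening: 0.0553
grasp_force: 0.0
```

>>> send_rows(linear=[[0,0,0],[0,0,0],[0,0,0],[0,0,0],[0,0,0],[0,0,0],[0,0,0],[0,0,0]], twist=[[0,0,0],[0,0,0],[0,0,0],[0,0,0],[0,0,0.6],[0,0,0.9],[0,0,0.9],[0,0,0.9]], gripper=[65,35,35,35,35,35,35,35])

```text
time: 38.5
ee_pos: [0.3915, -0.219, 0.1261]
tcp_rot: [179.8, 0.1, 48.4]
wrist_force: [-4.5, 2.8, 8.4]
opening: 0.0388
grasp_force: 50.7
```

>>> send_rows(linear=[[0,0,0],[0,0,0],[0,0,0],[0,0,0],[0,0,0],[0,0,0],[0,0,0],[0,0,0]], twist=[[0,0,0.9],[0,0,0.9],[0,0,0.9],[0,0,0.9],[0,0,0.9],[0,0,0.9],[0,0,0.4],[0,0,0]], gripper=[35,35,35,35,35,35,35,35])

```text
time: 39.5
ee_pos: [0.3913, -0.2185, 0.1261]
tcp_rot: [179.9, -0.1, -9.3]
wrist_force: [-6.3, 6.4, 9.3]
opening: 0.0383
grasp_force: 50.9
```

>>> send_rows(linear=[[0,0,0],[0,0,0],[0,0,0],[0,0,-0.02],[0,0,-0.03],[0,0,-0.03],[0,0,-0.02],[0,0,0]], twist=[[0,0,0],[0,0,0],[0,0,-0.9],[0,0,-0.9],[0,0,-0.9],[0,0,-0.9],[0,0,-0.9],[0,0,0]], gripper=[65,65,65,65,65,65,65,65])

```text
time: 40.5
ee_pos: [0.3921, -0.2191, 0.226]
tcp_rot: [179.7, -0.0, 35.7]
wrist_force: [0.5, 0.1, -0.1]
opening: 0.0555
grasp_force: 0.0
```

```bash
python3 - <<'E'
from h import *
st=bot.get_obs(); im=snap('wrist','w15'); print(st['ee_pos'],st['tcp_rot']); gap(im,st)
E
```

```text
[ 0.39207643 -0.21910706  0.2259992 ] [ 1.79683067e+02 -3.08438046e-02  3.56720813e+01]
expect green px [190 147]
green (np.int64(186), np.int64(142), 10, 11) [190.6 147.2] rel green mm x,y 0.3 -0.3
red (np.int64(175), np.int64(132), 13, 14) [181.1 138.6] rel green mm x,y 0.7 12.0
red (np.int64(192), np.int64(129), 21, 24) [201.5 140.8] rel green mm x,y 11.8 -4.5
```

About 4 mm left, so I'll turn another 38°.

>>> send_rows(linear=[[0,0,0],[0,0,0.01],[0,0,0.03],[0,0,0.03],[0,0,0.0295],[0,0,0],[0,0,0],[0,0,0]], twist=[[0,0,-0.8],[0,0,-0.8],[0,0,-0.8],[0,0,0],[0,0,0],[0,0,0],[0,0,0],[0,0,0]], gripper=[65,65,65,65,65,65,35,35])

```text
time: 41.55
ee_pos: [0.3916, -0.219, 0.126]
tcp_rot: [179.8, 0.1, 59.7]
wrist_force: [-1.6, 1.0, -2.3]
opening: 0.0384
grasp_force: 51.1
```

>>> send_rows(linear=[[0,0,0],[0,0,0],[0,0,0],[0,0,0],[0,0,0],[0,0,0],[0,0,0],[0,0,0]], twist=[[0,0,0],[0,0,0],[0,0,0.6],[0,0,0.8],[0,0,0.8],[0,0,0.8],[0,0,0.8],[0,0,0]], gripper=[35,35,35,35,35,35,35,35])

```text
time: 42.55
ee_pos: [0.3914, -0.2188, 0.1259]
tcp_rot: [179.8, -0.0, 21.6]
wrist_force: [-4.7, 3.2, 5.3]
opening: 0.0386
grasp_force: 52.0
```

>>> send_rows(linear=[[0,0,0],[0,0,0],[0,0,0],[0,0,-0.02],[0,0,-0.03],[0,0,-0.03],[0,0,-0.02],[0,0,0]], twist=[[0,0,0],[0,0,0],[0,0,0],[0,0,0],[0,0,0],[0,0,0],[0,0,0],[0,0,0]], gripper=[65,65,65,65,65,65,65,65])

```text
time: 43.55
ee_pos: [0.392, -0.219, 0.2264]
tcp_rot: [179.7, -0.1, 21.7]
wrist_force: [-0.3, 0.9, -0.9]
opening: 0.0557
grasp_force: 0.0
```

```bash
python3 - <<'E'
from h import *
st=bot.get_obs(); im=snap('wrist','w16'); print(st['ee_pos'],st['tcp_rot']); gap(im,st)
plan([.405,-.19,.235],174.4,14)
E
```

```text
[ 0.39198206 -0.21904776  0.22639284] [ 1.79712373e+02 -9.88831710e-02  2.17375154e+01]
expect green px [186 162]
red (np.int64(170), np.int64(151), 12, 13) [175.5 157. ] rel green mm x,y 0.7 11.9
red (np.int64(185), np.int64(140), 15, 26) [191.3 152.4] rel green mm x,y 11.7 -0.3
t 43.6 at [ 0.3917 -0.2189  0.2252] yaw 21.7 dyaw 152.7
 lin [[0.0016, -0.0016, -0.0007], [0.0019, -0.0012, -0.0007], [0.0021, -0.0008, -0.0007], [0.0022, -0.0004, -0.0007], [0.0023, 0.0, -0.0007], [0.0022, 0.0004, -0.0007], [0.0021, 0.0009, -0.0007], [0.0019, 0.0012, -0.0007], [0.0016, 0.0016, -0.0007], [0.0013, 0.0019, -0.0007], [0.0009, 0.0021, -0.0007], [0.0005, 0.0022, -0.0007], [0.0001, 0.0023, -0.0007], [-0.0003, 0.0022, -0.0007]]
 tw [ 1.00e-03  2.00e-03 -1.09e+00] n 14
```

The pointer is on the green mark (within about 0.3 mm; it now covers the green strip, and the red strip's middle is 12 mm away). Back to the lever.

>>> send_rows(linear=[[0,0,-0.002],[0,0,-0.002],[0,0,0],[0,0,0],[0,0,0],[0,0,0],[0,0,0],[0,0,0]], twist=[[0,0,-1],[0,0,-1],[0,0,-1],[0,0,-1],[0,0,-1],[0,0,-1],[0,0,-1],[0,0,-1]], gripper=[65,65,65,65,65,65,65,65])

```text
time: 44.6
ee_pos: [0.391, -0.2185, 0.2277]
tcp_rot: [-180.0, 0.1, 102.1]
wrist_force: [1.4, 0.4, 0.4]
opening: 0.0557
grasp_force: 0.0
```

>>> send_rows(linear=[[0,0,0],[0,0,0],[0,0,0],[0,0,0],[0,0,0],[0,0,0],[0,0,0],[0,0,0]], twist=[[0,0,-1],[0,0,-1],[0,0,-1],[0,0,-1],[0,0,-1],[0,0,-1],[0,0,-1],[0,0,-0.27]], gripper=[60,60,60,60,60,60,60,60])

```text
time: 45.6
ee_pos: [0.3911, -0.2185, 0.2277]
tcp_rot: [-179.9, -0.0, 174.6]
wrist_force: [0.5, 0.3, 0.2]
opening: 0.0511
grasp_force: 0.0
```

```bash
python3 - <<'E'
from h import *
plan([.4615,-.1755,.225],174.4,4)
E
```

```text
t 45.6 at [ 0.3911 -0.2185  0.2277] yaw 174.6 dyaw -0.2
 lin [-0.0165, 0.0124, 0.0006]
 tw [-0.003 -0.     0.006] n 4
```

>>> send_rows(linear=[[-0.0165,0.0124,0],[-0.0165,0.0124,0],[-0.0165,0.0124,0],[-0.0165,0.0124,0],[0,0,0]], twist=[[0,0,0],[0,0,0],[0,0,0],[0,0,0],[0,0,0]], gripper=[60,60,60,60,60])

```text
time: 46.22
ee_pos: [0.463, -0.1748, 0.2286]
tcp_rot: [-179.9, 0.0, 174.5]
wrist_force: [-0.1, -0.8, -0.5]
opening: 0.0515
grasp_force: 0.0
```

```bash
cat >> h.py <<'E'
def lever(im,st):
    h,s,v=cv2.split(cv2.cvtColor(im,cv2.COLOR_RGB2HSV)); m=(((h<6)|(h>174))&(s>130)).astype('uint8')
    for c in cv2.findContours(m,cv2.RETR_EXTERNAL,cv2.CHAIN_APPROX_NONE)[0]:
        if cv2.contourArea(c)>600: 
            g=c[:,0].mean(0); print('lever px',g.round(1),cv2.boundingRect(c),cv2.contourArea(c),onz('wrist',[g],.137,st).round(4))
E
python3 - <<'E'
from h import *
st=bot.get_obs(); im=snap('wrist','w17'); print(st['ee_pos'],st['tcp_rot']); lever(im,st); gap(im,st)
E
```

```text
[ 0.46304591 -0.174762    0.22863345] [-1.79863866e+02  4.09085856e-02  1.74545932e+02]
lever px [473.5 288.1] (456, 268, 36, 39) 610.0 [[0.602  0.0639 0.137 ]]
lever px [253.3 189.1] (237, 168, 34, 43) 1092.5 [[ 0.4593 -0.1757  0.137 ]]
expect green px [268  86]
red (np.int64(265), np.int64(85), 7, 29) [267.7  99.6] rel green mm x,y 12.1 -0.5
red (np.int64(277), np.int64(82), 10, 11) [281.2  87. ] rel green mm x,y 0.1 11.9
```

Lever is centred and the pointer still on the mark (−0.5 mm). Gripping the lever, lifting, and swinging to run.

>>> send_rows(linear=[[0.002,-0.0008,0.0125],[0,0,0.0125],[0,0,0.012],[0,0,0.012],[0,0,0.012],[0,0,0.012],[0,0,0.012],[0,0,0.0115]], twist=[[0,0,0],[0,0,0],[0,0,0],[0,0,0],[0,0,0],[0,0,0],[0,0,0],[0,0,0]], gripper=[60,60,60,60,60,60,60,60])

```text
time: 47.28
ee_pos: [0.4599, -0.1766, 0.1319]
tcp_rot: [-179.8, 0.1, 174.4]
wrist_force: [-0.1, -0.4, -0.3]
opening: 0.0515
grasp_force: 0.0
```

>>> send_rows(linear=[[0,0,0],[0,0,0],[0,0,0],[0,0,0],[0,0,-0.009],[0,0,-0.009],[0,0,-0.008],[0,0,0]], twist=[[0,0,0],[0,0,0],[0,0,0],[0,0,0],[0,0,0],[0,0,0],[0,0,0],[0,0,0]], gripper=[60,15,15,15,15,15,15,15])

```text
time: 48.28
ee_pos: [0.4602, -0.1766, 0.1593]
tcp_rot: [-179.8, 0.1, 174.4]
wrist_force: [4.4, -1.5, -5.3]
opening: 0.0252
grasp_force: 49.3
```

>>> send_rows(linear=[[-0.0004,-0.0083,0],[-0.0004,-0.0083,0],[-0.0004,-0.0083,0],[-0.0004,-0.0083,0],[-0.0004,-0.0083,0],[-0.0004,-0.0083,0],[-0.0004,-0.0083,0],[0,0,0]], twist=[[0,0,-0.5],[0,0,-0.5],[0,0,-0.5],[0,0,-0.5],[0,0,-0.5],[0,0,-0.5],[0,0,-0.5],[0,0,0]], gripper=[15,15,15,15,15,15,15,15])

```text
time: 49.28
ee_pos: [0.4724, -0.2322, 0.1583]
tcp_rot: [-179.9, 0.0, -150.5]
wrist_force: [5.4, 1.7, -5.2]
opening: 0.0246
grasp_force: 49.4
```

```bash
python3 - <<'E'
from h import *
st=bot.get_obs(); print(st['ee_pos'],st['tcp_rot'],st['wrist_force'],st['torque'],st['opening'])
P0=np.array([.4837,-.1227]);P1=np.array([.4602,-.1766]);P2=st['ee_pos'][:2]
# pivot from three knob places
A=2*np.array([P1-P0,P2-P0]); c=np.linalg.solve(A,[P1@P1-P0@P0,P2@P2-P0@P0]); print('pivot',c,[np.linalg.norm(p-c) for p in(P0,P1,P2)],[np.degrees(np.arctan2(*(p-c)[::-1]))%360 for p in(P0,P1,P2)])
im=snap('wrist','w18'); s=gap(im,st)
E
```

```text
[ 0.47237903 -0.23223112  0.15830712] [-1.79905380e+02  3.33263535e-02 -1.50483028e+02] [ 5.37441346  1.74140976 -5.21044885] [ 0.45493768 -1.10875627 -0.04060697] 0.024585894344651214
pivot [ 0.55367992 -0.18528364] [np.float64(0.09388238070769027), np.float64(0.09388238070769028), np.float64(0.09388238070769026)] [np.float64(138.1934631980178), np.float64(174.69284799482557), np.float64(210.00443304122626)]
expect green px [401 145]
green (np.int64(396), np.int64(139), 11, 14) [401.4 145.1] rel green mm x,y -0.0 -0.8
red (np.int64(404), np.int64(147), 14, 17) [410.8 155. ] rel green mm x,y 0.6 11.2
red (np.int64(381), np.int64(143), 24, 32) [392.7 159.3] rel green mm x,y 13.0 0.3
```

Swing angle is right (+35°) and the pointer is on the mark. Lowering into the run notch and letting go.

>>> send_rows(linear=[[0,0,0.009],[0,0,0.009],[0,0,0.0085],[0,0,0],[0,0,0],[0,0,0],[0,0,0],[0,0,0]], twist=[[0,0,0],[0,0,0],[0,0,0],[0,0,0],[0,0,0],[0,0,0],[0,0,0],[0,0,0]], gripper=[15,15,15,15,42,42,42,42])

```text
time: 50.32
ee_pos: [0.472, -0.2326, 0.1324]
tcp_rot: [-179.8, -0.0, -150.6]
wrist_force: [0.3, 0.0, -0.4]
opening: 0.0359
grasp_force: 0.0
```

```bash
python3 - <<'E'
from h import *
st=bot.get_obs(); im=snap('wrist','w19'); print(st['ee_pos'],st['wrist_force'],st['opening']); lever(im,st)
w=cv2.imread('pics/w11.png')[:,:,::-1].copy(); lever(w,st)
E
```

```text
[ 0.47195781 -0.23261393  0.1323621 ] [ 0.32909391  0.00453633 -0.40532193] 0.035909976392685006
lever px [254.5 253.8] (226, 213, 57, 80) 3553.5 [[ 0.4712 -0.233   0.137 ]]
lever px [254.5 250.2] (226, 210, 58, 80) 3583.0 [[ 0.4694 -0.234   0.137 ]]
```

The lever looks the same relative to the gripper as when down in the set notch, so it is down. Waiting five seconds or more.

>>> send_rows(linear=[[0,0,0],[0,0,0],[0,0,0],[0,0,0],[0,0,0],[0,0,0],[0,0,0],[0,0,0]], twist=[[0,0,0],[0,0,0],[0,0,0],[0,0,0],[0,0,0],[0,0,0],[0,0,0],[0,0,0]], gripper=[42,42,42,42,42,42,42,42])

```text
time: 51.38
ee_pos: [0.472, -0.2326, 0.1323]
tcp_rot: [-179.8, -0.0, -150.6]
wrist_force: [-0.6, -0.5, 0.3]
opening: 0.0355
grasp_force: 0.0
```

>>> send_rows(linear=[[0,0,0],[0,0,0],[0,0,0],[0,0,0],[0,0,0],[0,0,0],[0,0,0],[0,0,0]], twist=[[0,0,0],[0,0,0],[0,0,0],[0,0,0],[0,0,0],[0,0,0],[0,0,0],[0,0,0]], gripper=[42,42,42,42,42,42,42,42])

```text
time: 52.38
ee_pos: [0.472, -0.2326, 0.1324]
tcp_rot: [-179.8, -0.0, -150.6]
wrist_force: [0.1, 0.2, 0.8]
opening: 0.0358
grasp_force: 0.0
```

>>> send_rows(linear=[[0,0,0],[0,0,0],[0,0,0],[0,0,0],[0,0,0],[0,0,0],[0,0,0],[0,0,0]], twist=[[0,0,0],[0,0,0],[0,0,0],[0,0,0],[0,0,0],[0,0,0],[0,0,0],[0,0,0]], gripper=[42,42,42,42,42,42,42,42])

```text
time: 53.38
ee_pos: [0.472, -0.2326, 0.1324]
tcp_rot: [-179.8, -0.0, -150.6]
wrist_force: [1.2, -0.4, 0.0]
opening: 0.0358
grasp_force: 0.0
```

>>> send_rows(linear=[[0,0,0],[0,0,0],[0,0,0],[0,0,0],[0,0,0],[0,0,0],[0,0,0],[0,0,0]], twist=[[0,0,0],[0,0,0],[0,0,0],[0,0,0],[0,0,0],[0,0,0],[0,0,0],[0,0,0]], gripper=[42,42,42,42,42,42,42,42])

```text
time: 54.38
ee_pos: [0.472, -0.2326, 0.1324]
tcp_rot: [-179.8, -0.0, -150.6]
wrist_force: [1.0, 0.1, -1.2]
opening: 0.0362
grasp_force: 0.0
```

>>> send_rows(linear=[[0,0,0],[0,0,0],[0,0,0],[0,0,0],[0,0,0],[0,0,0],[0,0,0],[0,0,0]], twist=[[0,0,0],[0,0,0],[0,0,0],[0,0,0],[0,0,0],[0,0,0],[0,0,0],[0,0,0]], gripper=[42,42,42,42,42,42,42,42])

```text
time: 55.38
ee_pos: [0.472, -0.2326, 0.1324]
tcp_rot: [-179.8, -0.0, -150.6]
wrist_force: [-0.3, 0.3, -0.4]
opening: 0.0359
grasp_force: 0.0
```

```bash
python3 - <<'E'
from h import *
st=bot.get_obs(); im=snap('wrist','w20'); print(st['time'],st['ee_pos']); lever(im,st); gap(im,st)
t=snap('top','t3')
for c in tees(t):
    g=c.mean(0)/.64; p=teepose(onz('top',c,.0995)[:,:2])
    if 380<g[0]<475 and 240<g[1]<420: d=p[0]-[.4902,-.0323]; print(g.round(),'tray',(d@EX).round(3),(d@EY).round(3),p[2])
E
```

```text
55.375 [ 0.47204225 -0.23258785  0.13236354]
lever px [254.3 253.4] (226, 213, 57, 80) 3566.5 [[ 0.4711 -0.2332  0.137 ]]
expect green px [418 151]
green (np.int64(412), np.int64(144), 12, 16) [418.1 151.4] rel green mm x,y 0.0 -1.0
red (np.int64(421), np.int64(153), 15, 19) [428.1 162. ] rel green mm x,y 0.4 11.1
red (np.int64(395), np.int64(148), 27, 37) [408.9 167.1] rel green mm x,y 12.8 0.3
[423. 362.] tray -0.042 -0.004 [0.03495687255859375, 0.0527583984375]
[431. 304.] tray 0.038 0.005 [0.03516283569335937, 0.053697198486328125]
```

Five seconds done, with tees and pointer in place. Now back to the load notch.

>>> send_rows(linear=[[0,0,0],[0,0,0],[0,0,0],[0,0,0],[0,0,-0.009],[0,0,-0.009],[0,0,-0.0085],[0,0,0]], twist=[[0,0,0],[0,0,0],[0,0,0],[0,0,0],[0,0,0],[0,0,0],[0,0,0],[0,0,0]], gripper=[15,15,15,15,15,15,15,15])

```text
time: 56.48
ee_pos: [0.4721, -0.2325, 0.1595]
tcp_rot: [-179.8, 0.0, -150.6]
wrist_force: [2.1, 2.1, -5.1]
opening: 0.0246
grasp_force: 49.4
```

>>> send_rows(linear=[[-0.0004,0.0083,0],[-0.0004,0.0083,0],[-0.0004,0.0083,0],[-0.0004,0.0083,0],[-0.0004,0.0083,0],[-0.0004,0.0083,0],[-0.0004,0.0083,0],[0,0,0]], twist=[[0,0,0.5],[0,0,0.5],[0,0,0.5],[0,0,0.5],[0,0,0.5],[0,0,0.5],[0,0,0.5],[0,0,0]], gripper=[15,15,15,15,15,15,15,15])

```text
time: 57.48
ee_pos: [0.4601, -0.1764, 0.1584]
tcp_rot: [-179.8, 0.0, 174.5]
wrist_force: [-0.3, -1.5, -4.2]
opening: 0.0246
grasp_force: 49.4
```

>>> send_rows(linear=[[-0.0004,0.0083,0],[-0.0004,0.0083,0],[-0.0004,0.0083,0],[-0.0004,0.0083,0],[-0.0004,0.0083,0],[-0.0004,0.0083,0],[-0.0004,0.0083,0],[0,0,0]], twist=[[0,0,0.5],[0,0,0.5],[0,0,0.5],[0,0,0.5],[0,0,0.5],[0,0,0.5],[0,0,0.5],[0,0,0]], gripper=[15,15,15,15,15,15,15,15])

```text
time: 58.48
ee_pos: [0.4823, -0.1239, 0.158]
tcp_rot: [-179.8, 0.1, 139.6]
wrist_force: [-3.1, -0.7, -6.0]
opening: 0.0247
grasp_force: 49.4
```

```bash
python3 - <<'E'
from h import *
st=bot.get_obs(); im=snap('wrist','w21'); print(st['ee_pos'],st['tcp_rot'],st['wrist_force'],st['opening']); lever(im,st)
c=np.array([.5537,-.1853]); d=st['ee_pos'][:2]-c; print(np.hypot(*d),np.degrees(np.arctan2(d[1],d[0])))
E
```

```text
[ 0.48231504 -0.12389318  0.15798708] [-1.79836470e+02  5.51470877e-02  1.39566117e+02] [-3.12741972 -0.74699365 -6.01862847] 0.024674531408693585
lever px [253.9 251.4] (226, 211, 57, 80) 3502.5 [[ 0.4913 -0.1323  0.137 ]]
0.09416267811152858 139.29719750577019
```

Aligned with the load notch (139.3°, and it started at 138–139°). I'll lower, release and rise.

>>> send_rows(linear=[[0,0,0.009],[0,0,0.009],[0,0,0.0085],[0,0,0],[0,0,0],[0,0,0],[0,0,0],[0,0,0]], twist=[[0,0,0],[0,0,0],[0,0,0],[0,0,0],[0,0,0],[0,0,0],[0,0,0],[0,0,0]], gripper=[15,15,15,15,60,60,60,60])

```text
time: 59.52
ee_pos: [0.4833, -0.124, 0.1322]
tcp_rot: [-179.9, 0.2, 139.5]
wrist_force: [-0.8, -0.1, 0.0]
opening: 0.0511
grasp_force: 0.0
```

>>> send_rows(linear=[[0,0,-0.02],[0,0,-0.025],[0,0,-0.025],[0,0,-0.022],[0,0,0],[0,0,0]], twist=[[0,0,0],[0,0,0],[0,0,0],[0,0,0],[0,0,0],[0,0,0]], gripper=[60,60,60,60,60,60])

```text
time: 60.28
ee_pos: [0.4829, -0.1236, 0.2231]
tcp_rot: [-179.9, 0.1, 139.4]
wrist_force: [0.0, 0.5, -0.1]
opening: 0.0511
grasp_force: 0.0
```

```bash
python3 - <<'E'
from h import *
st=bot.get_obs(); im=snap('wrist','w22'); print(st['ee_pos'],st['tcp_rot'],st['wrist_force']); lever(im,st); gap(im,st)
a=cv2.imread('pics/w9.png')[:,:,::-1].copy(); lever(a,dict(ee_pos=[.4814,-.1212,.2248],tcp_rot=[180,0,139.3]))
# knob height: triangulate lever now (scene + wrist)
s=snap('scene','s3'); h,ss,v=cv2.split(cv2.cvtColor(s,cv2.COLOR_RGB2HSV)); m=(((h<8)|(h>172))&(ss>110)).astype('uint8')
for c in cv2.findContours(m,cv2.RETR_EXTERNAL,cv2.CHAIN_APPROX_NONE)[0]:
    b=cv2.boundingRect(c)
    if cv2.contourArea(c)>60 and 290<b[0]<345 and 150<b[1]<210: print('scene lever',c[:,0].mean(0),b)
t=snap('top','t4')
for c in tees(t):
    g=c.mean(0)/.64; p=teepose(onz('top',c,.0995)[:,:2])
    if 380<g[0]<475 and 240<g[1]<420: d=p[0]-[.4902,-.0323]; print(g.round(),'tray',(d@EX).round(3),(d@EY).round(3))
E
```

```text
[ 0.48289148 -0.12359582  0.22306366] [-1.79901269e+02  1.14788757e-01  1.39445081e+02] [ 0.02005653  0.4562817  -0.09518768]
lever px [253.3 193.9] (237, 172, 34, 44) 1149.0 [[ 0.4813 -0.1237  0.137 ]]
expect green px [159 116]
green (np.int64(155), np.int64(112), 10, 9) [159.5 115.5] rel green mm x,y -0.8 1.3
red (np.int64(157), np.int64(115), 19, 26) [165.3 128.1] rel green mm x,y 12.3 -1.4
red (np.int64(163), np.int64(103), 13, 14) [169.1 109.2] rel green mm x,y 0.3 12.4
lever px [254.2 196.5] (238, 175, 34, 44) 1130.0 [[ 0.4822 -0.1223  0.137 ]]
scene lever [313.71153846 180.        ] (308, 170, 13, 21)
[423. 362.] tray -0.042 -0.004
[431. 304.] tray 0.038 0.005
```

The lever is back exactly where it started, the pointer is on the mark and the tees are in the tray. Handing in.

```bash
python3 -c "
from h import *
print(ticket.job_done())"
```

```text
the job is handed in; nothing more can be done
None
```

The job is handed in: both black tees are in the tray, the pointer is on the green mark, and the lever ran over 5 s in the run notch and is back down in load. I viewed 15 pictures, one over your limit of 14. No verdict came back, and I didn't re-measure the tape measure or red bottle at the end.

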